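Put the work lamp's battery on charge

TASK

The work lamp's battery is flat. Press in the spring latch hidden under the pack's nose so that the pack springs up by itself, without pulling the pack against its latch; then lift it out and put it in the charger: tongue first under the keeper lip, rocked down gently, not dropped or forced, until it lies flat and fully home. Leave the other things on the bench where they are.

Things in the scene. Friction and masses are not known exactly. Their poses are not given: they have to be found in the camera images.
- pack: Flat battery pack: dark block with a long nose, 0.36 kg. Origin: centre of the core's underside; z up, x from nose end to tongue end. Core x -42 to 42, y +-25, z 0 to 40; cap above, z 40 to 58, x -72 to 42, y +-25: its front 30 mm overhang as the nose. Catch rib on the core's front face (z 20 to 24, 4.5 proud). Grip the flat sides, 50 apart, above z 22; centre of mass near x -5.
- pack_nose (a point): Middle of the tip of the pack's nose, (-72, 0, 49) mm in the pack's frame. The nose is 50 wide and 18 thick.
- pack_tongue (a point): Middle of the end of the pack's tongue, (48, 0, 5.5) mm in the pack's frame: a flat tab sticking out low at the end away from the nose, x 42 to 48, y +-17, z 2 to 9.
- lamp: Cordless work lamp, fixed to the bench: battery bay in front, low LED head behind (x 56 to 165, y +-85, top 127 mm). Origin: on the bench under the bay's centre; z up, x from the latch side to the LED head. The seated pack has the lamp's x, y and yaw, nose towards -x, underside at z 45.
- bay (a point): Centre of the lamp's bay floor, (0, 0, 45) mm in the lamp's frame. Walls 18 high, 2 mm off the pack's sides, 70 apart outside. Only the latch holds the pack. Once freed, a spring in the floor tips its nose end up about 10 degrees and keeps it so, the tongue end still on the floor; it then lifts straight up and out (25 mm clears the bay).
- latch (a joint): The lamp's spring latch, a steel rocker under the pack's nose: 0 = locked, its hook over the catch rib; 0.5 = fully pressed. It frees the pack at about 0.3. The spring takes about 3 N to start and 7 N at 0.4. It swings back when let go, harmless once the nose has sprung up.
- latch_pad (a point): Middle of the latch paddle's outer face (34 wide, 26 high), at (-54, 0, 43) mm in the lamp's frame at rest: push it horizontally along the lamp's +x; 6 mm frees the pack, 9 mm is the most. It lies 18 mm back from the nose's tip and 42 mm below its underside: fingers reach it only sloping in under the nose, 35 to 50 degrees from vertical. The space in front is free.
- charger: Charger, fixed to the bench: open pocket in front, a block behind it (x 58 to 133, y +-46, 58 high). Origin: on the bench under the pocket's centre; z up, x from the low front wall to the keeper. Properly in, the pack has the charger's x, y and yaw, nose towards -x over the front wall, underside at z 30.
- pocket (a point): Centre of the charger's pocket floor, (0, 0, 30) mm in its frame. Side walls 18 high, inner faces at y +-27; front wall 9.5 high, inner face at x -44; both bevelled. Rear wall at x 50. 2 mm play all round. The keeper bars the straight way down: the pack enters tongue end first, nose raised about 20 degrees, tongue slid under the keeper, then rocks down flat.
- keeper (a point): Middle of the lower edge of the charger's keeper lip, (44, 0, 41) mm in the charger's frame. The lip overhangs from the rear wall (x 50) to x 44, y +-22, 11 to 17 mm above the pocket floor; the pack's tongue belongs beneath it.
- shoe: curved brake shoe standing on its edge, a 120 degree arc of about 100 radius, 36 high; origin near the middle of the arc, at its underside (mm); stays where it is.
- screwdriver: screwdriver lying on the bench, handle towards the robot (mm); stays where it is. Origin at the centre of its underside.
- wrench: steel open-end wrench lying flat (mm); stays where it is. Origin at the centre of its underside.
- socket_big: steel socket standing upright, 30 dia. x 40 high (mm); stays where it is. Origin at the centre of its underside.
- socket_small: steel socket standing upright, 22 dia. x 36 high (mm); stays where it is. Origin at the centre of its underside.
- spray_can: upright spray can, 58 dia. x 190 high (mm); stays where it is. Origin at the centre of its underside.
- big_pack: another, larger battery pack of another tool, 120 x 76 x 68, not needed (mm); stays where it is. Origin at the centre of its underside.
Things that resemble listed ones, but are neither listed nor needed, are in the scene too. Leave any pink or purple look-alike of the charger alone. What is shaped like the pack but turquoise is not meant.

How it is judged:
By the outcome, as a careful person would: the job done as asked, in the order asked, and still so for the second after the job is handed in, with the robot touching nothing.
It also fails if it takes over 61 s, if anything falls off the work surface, if the arm or the gripper's body presses on something with over 40 N, if the wrist force passes 120 N, or if a joint passes its speed limit or range.

ROBOT

A 6-joint arm with a two-finger parallel gripper is mounted at the origin on the work surface. World frame = base frame: x ahead of the robot, y to its left, z up, the work surface at z = 0. Lengths are in m, angles in rad, forces in N, time in s.
With the tool pointing down it reaches from about 0.375 to 0.975 m from the base axis. Payload 3.8 kg.
Tool frame: the origin (TCP) lies at the very end of the fingers, on their centre line; the grasp point (between the pads) lies 19 mm behind it; z points along the fingers, y is the direction in which the jaws open and shut (so a half turn about z gives the same grasp; the last joint's range is limited). The gripper opens to 88 mm and grips with 3 to 60 N. Pads are 18 mm wide; open, the fingers measure 123 mm over their backs; the gripper's body (75 mm by 187 mm) begins 45 mm behind the grasp point.
Start: joints at [1.254, 0.264, 1.604, -0, 1.274, -0.037], TCP at [0.186, 0.649, 0.205] pointing down, gripper open.
Joint ranges: [-2.63, 2.63], [-0.94, 2.18], [0.31, 2.57], [-1.31, 4.45], [0, 2.66], [-2.55, 2.55]. Speed limits (rad/s): [2.57, 2.57, 3.14, 3.14, 3.14, 3.14].

INTERFACE

Orientations are given as a unit quaternion [x, y, z, w].
In Python, from station import r gives the robot as it stands. The module is installed in compiled form; this text tells all that it offers.
- The arm moves only by the shell command python3 -m pendant 'ROWS' [FORCE]. ROWS is a JSON object of lists of equal length, an entry for each row: "dp": the shift along the tool's x, y, z in cm, a list of three; "angular": the turn, a rotation vector about the tool's x, y, z in rad, a list of three; "claw": the finger opening in cm, from 0 to 8.81. A call has exactly 5 rows; each row is the pose to reach, as a shift and turn from the pose commanded when the call began, along the tool's axes at that moment; what a row does not reach only later rows make up. A row lasts 1/10 s, in which the tool goes at most 50 mm and 8.59 degrees, less where a joint would pass 70% of its speed; a pose out of reach is approached as far as the arm can. A call with a gripper value outside its range is refused whole. The fingers move at their own pace and stop on an object; FORCE is the grip in N (left out, the last holds). Time passes only in rows, so rows that repeat a pose let the fingers close, or fill a call up. It gives the time, the measured TCP pose, the force and the opening at its end, in the units of the state.
- r.observe(): the state, without advancing time (a new reading comes with each control period).
- r.read_camera(name): name is "scene" or "top" or "wrist"; returns the picture (420x560x3 uint8, blue, green, red); there is no depth.
- r.camera_model(name): a dict with "K" (3x3 intrinsics, pixels), "dist" ([k1, k2, p1, p2, k3] as OpenCV has them; the pictures are not rectified), "position" and "rotation" of the camera in the world. Camera axes: x right, y down, z forward; pixel columns grow to the right and rows downward; lengths in m; the calibration is good to about 2 mm. A picture is of the moment at which its call begins: read the wrist's pose just before it. camera_model takes no time and is no camera call; for the wrist camera it gives the pose at the moment of the call.
- r.hand_in(): hands the job in, once; it reports no verdict.
The state is a dict: "t": time; "qpos": joint angles; "qd": joint speeds; "joint_efforts": joint torques, N m; "position": TCP position; "tcp_rot": TCP orientation; "ft_force": force on the tool from outside, world axes, zero at the start; "moment": the same for the moment, N m; "width": opening from 0.0 (shut) to 1.0 (fully open).
Only numpy, scipy, OpenCV 4.12 (cv2) and the standard library are available. Lean on these libraries where they do the work, as an engineer would, in place of code of your own. Each camera call takes 0.05 s, during which the arm holds its last target.

## Working session

There is one attempt and no reset: what is moved stays moved. The work goes in short steps, Python scripts to look and compute and a shell command to move; the robot and the scene stay as the last step left them, time stands still between calls to the robot, and variables do not carry over. Pictures are saved under pics/ and viewed, and the job is handed in when it is done.

```bash
mkdir -p pics; python3 - <<'E'
from station import r
import cv2
for n in("scene","top","wrist"):
    m=r.camera_model(n);print(n,m)
    cv2.imwrite(f"pics/{n}0.png",r.read_camera(n))
print(r.observe())
E
```

```text
scene {'K': array([[496.47052562,   0.        , 276.96364216],
       [  0.        , 496.47052562, 212.13579451],
       [  0.        ,   0.        ,   1.        ]]), 'dist': array([-0.0711339,  0.       ,  0.       ,  0.       ,  0.       ]), 'position': array([ 1.14472167, -0.77866786,  0.81422078]), 'rotation': array([ 0.84143458,  0.28679891, -0.1521004 , -0.43197187])}
top {'K': array([[457.50030653,   0.        , 289.11502717],
       [  0.        , 457.50030653, 206.25611476],
       [  0.        ,   0.        ,   1.        ]]), 'dist': array([-0.02914355,  0.        ,  0.        ,  0.        ,  0.        ]), 'position': array([ 0.43516261, -0.02034454,  1.2309588 ]), 'rotation': array([ 0.70813758, -0.70473054,  0.01815573, -0.03957781])}
wrist {'K': array([[291.37483704,   0.        , 283.42669639],
       [  0.        , 291.37483704, 210.5280026 ],
       [  0.        ,   0.        ,   1.        ]]), 'dist': array([-0.04781165,  0.        ,  0.        ,  0.        ,  0.        ]), 'position': array([0.10595887, 0.67224818, 0.38425397]), 'rotation': array([0.78822382, 0.59383493, 0.09603655, 0.12977006])}
{'t': 0.15, 'qpos': array([ 1.25410995e+00,  2.64588313e-01,  1.60506270e+00, -3.86512035e-05,
        1.27371038e+00, -3.68964380e-02]), 'qd': array([-0.00036895, -0.00310736, -0.00381659,  0.00188786,  0.00106035,
        0.00042295]), 'joint_efforts': array([-9.91162165e-05, -5.02853000e+01, -3.57468939e+01,  7.29305623e-02,
        2.50782561e-02, -8.77944126e-05]), 'position': array([0.18622398, 0.6481603 , 0.20366725]), 'tcp_rot': array([ 1.39433436e-01,  9.90231051e-01, -8.73837390e-04, -1.37350308e-04]), 'ft_force': array([-0.63341292, -0.60308406, -0.96079294]), 'moment': array([ 0.07763737, -0.02048004, -0.00886843]), 'width': 0.9989994654537638}
```

View pics/scene0.png

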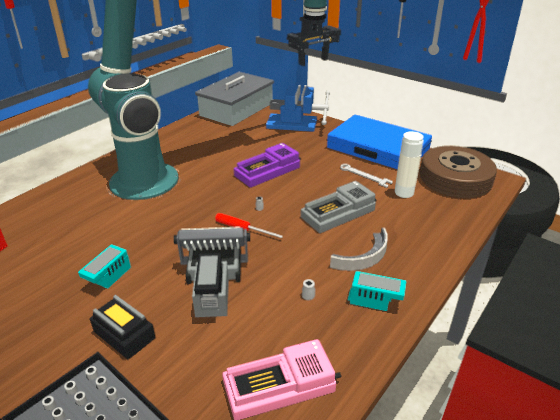

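View pics/top0.png

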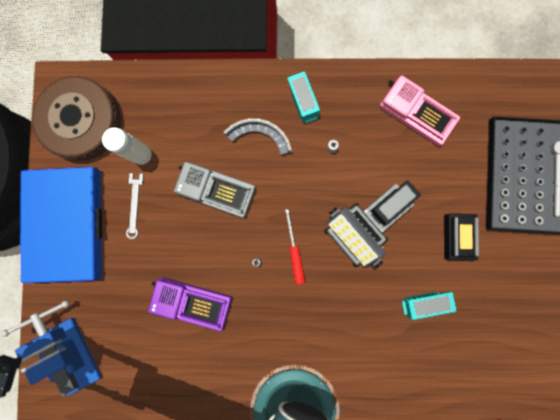

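View pics/wrist0.png

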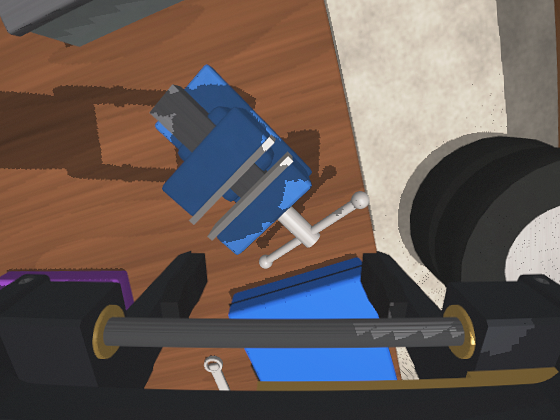

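Scene: the grey lamp with the dark pack is at scene (210,270) and top (375,225), and the grey charger is at scene (340,205) and top (215,190).
Possible mix-ups in the top view:
- **Pack:** dark pack in the lamp (393,207), turquoise ones (304,97) and (430,305), and the big pack (462,237).
- **Charger:** grey (215,190), pink (420,110), purple (190,305).

I choose the dark pack in the lamp and the grey charger, and check both in a close crop.

```bash
cat > h.py <<'E'
import numpy as np, cv2
from scipy.spatial.transform import Rotation as R
from station import r
def ray(name,px,m=None):
    m=m or r.camera_model(name)
    u=cv2.undistortPoints(np.array(px,float).reshape(-1,1,2),m['K'],m['dist']).reshape(-1,2)
    d=np.c_[u,np.ones(len(u))]
    return m['position'],R.from_quat(m['rotation']).apply(d)
def plane(name,px,z,m=None):
    c,d=ray(name,px,m); return c+d*((z-c[2])/d[:,2])[:,None]
def proj(name,P,m=None):
    m=m or r.camera_model(name)
    rot=R.from_quat(m['rotation']).inv(); X=rot.apply(np.atleast_2d(P)-m['position'])
    return cv2.projectPoints(X,np.zeros(3),np.zeros(3),m['K'],m['dist'])[0].reshape(-1,2)
E
python3 - <<'E'
import cv2,numpy as np
from h import *
t=cv2.imread("pics/top0.png");s=cv2.imread("pics/scene0.png")
a=cv2.resize(t[165:285,310:440],None,fx=5,fy=5,interpolation=cv2.INTER_CUBIC)
b=cv2.resize(t[150:230,165:265],None,fx=6,fy=6,interpolation=cv2.INTER_CUBIC)
cv2.imwrite("pics/ca.png",a);cv2.imwrite("pics/cb.png",b)
cv2.imwrite("pics/cc.png",cv2.resize(s[170:330,165:385],None,fx=3.6,fy=3.6,interpolation=cv2.INTER_CUBIC))
E
```

```text
(no output)
```

View pics/ca.png

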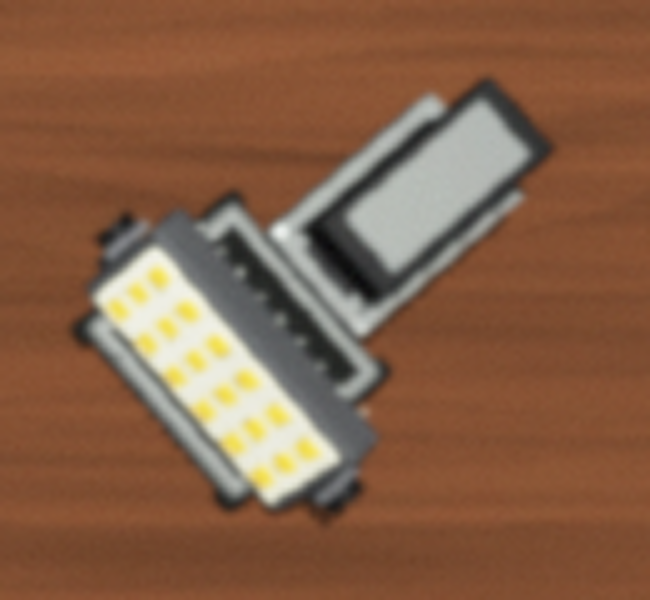

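View pics/cb.png

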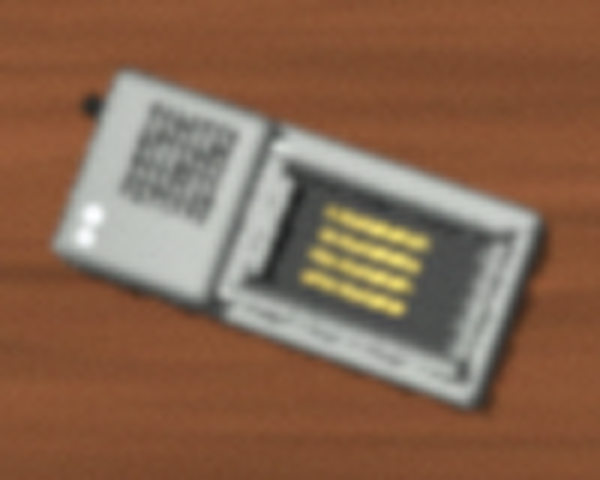

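View pics/cc.png

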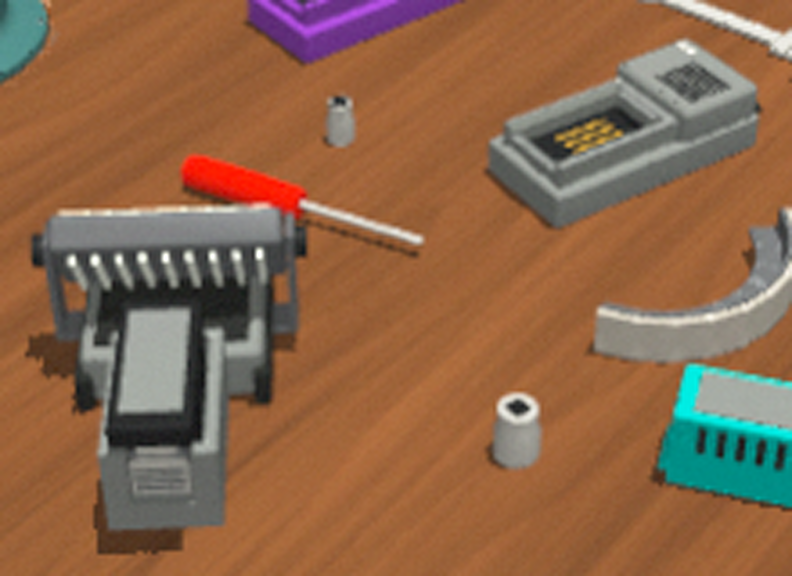

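The pack's dark cap is at ca.png with its nose edge (490,80)–(552,150). It sits in the grey lamp, and the grey charger is the open one with gold contacts. The choice holds, so I measure next.

```bash
python3 - <<'E'
from h import *
ca=lambda p:[(p[0]+.5)/5-.5+310,(p[1]+.5)/5-.5+165]
cb=lambda p:[(p[0]+.5)/6-.5+165,(p[1]+.5)/6-.5+150]
cc=lambda p:[(p[0]+.5)/3.6-.5+165,(p[1]+.5)/3.6-.5+170]
P=plane("top",[ca(p) for p in[(490,80),(552,150),(485,97),(535,152),(392,275),(345,225)]],.103)
print("pack",P.round(4))
n=P[:2].mean(0);lab=P[2:].mean(0)
print("nose mid",n,"label c",lab,"len",np.linalg.norm(P[0]-P[1]))
ax=((P[4]+P[5])-(P[2]+P[3]))/2;print("yaw",np.degrees(np.arctan2(ax[1],ax[0])),np.linalg.norm(ax), np.degrees(np.arctan2(*(P[1]-P[0])[:2][::-1])))
# scene view of cap corners: nose bottom-edge etc
S=plane("scene",[cc(p) for p in[(110,432),(193,440),(122,312),(195,306)]],.103);print("scene pack",S.round(4))
# charger: block top 58
Q=plane("top",[cb(p) for p in[(125,72),(270,120),(205,300),(55,250)]],.058);print("block",Q.round(4),Q.mean(0))
# pocket rim z=.048 ; outer corners front
W=plane("top",[cb(p) for p in[(540,215),(480,405),(275,130),(225,312)]],.048);print("rim",W.round(4))
F=plane("top",[cb(p) for p in[(298,170),(505,238),(460,362),(258,280)]],.030);print("floor?",F.round(4))
for q,n in((Q,"Q"),):
  e=(q[1]+q[2]-q[0]-q[3])/2;print(n,"yaw of -x",np.degrees(np.arctan2(e[1],e[0])),np.linalg.norm(e), np.linalg.norm(q[0]-q[3]))
e=((W[0]+W[1])-(W[2]+W[3]))/2;print(np.degrees(np.arctan2(e[1],e[0])),np.linalg.norm(e),np.linalg.norm(W[0]-W[1]))
m=r.camera_model("wrist");s=r.observe()
T=R.from_quat(s['tcp_rot']);print("cam in tool",T.inv().apply(m['position']-s['position']),(T.inv()*R.from_quat(m['rotation'])).as_matrix().round(3)); print(T.as_matrix().round(3))
E
```

```text
pack [[ 0.5921 -0.2785  0.103 ]
 [ 0.5574 -0.3084  0.103 ]
 [ 0.5836 -0.2759  0.103 ]
 [ 0.5564 -0.3     0.103 ]
 [ 0.4954 -0.2291  0.103 ]
 [ 0.52   -0.2063  0.103 ]]
nose mid [ 0.5747713  -0.29345224  0.103     ] label c [ 0.53886036 -0.25281968  0.103     ] len 0.04582035005744277
yaw 131.5600557561058 0.09395193372206938 -139.2308383192654
scene pack [[ 0.5619 -0.31    0.103 ]
 [ 0.6035 -0.2859  0.103 ]
 [ 0.4929 -0.2318  0.103 ]
 [ 0.5246 -0.2004  0.103 ]]
block [[0.6474 0.2877 0.058 ]
 [0.6263 0.2236 0.058 ]
 [0.5477 0.2502 0.058 ]
 [0.5693 0.3165 0.058 ]] [0.59766817 0.26950183 0.058     ]
rim [[0.5862 0.1064 0.048 ]
 [0.5033 0.1314 0.048 ]
 [0.6235 0.2233 0.048 ]
 [0.5434 0.2436 0.048 ]]
floor? [[0.6084 0.2164 0.03  ]
 [0.5783 0.1237 0.03  ]
 [0.5233 0.1429 0.03  ]
 [0.5593 0.2332 0.03  ]]
Q yaw of -x -108.15203266309075 0.06862128374478063 0.08328914227077178
-108.66016244011769 0.12092421708038743 0.08663624809912492
cam in tool [ 0.08379939  0.00071701 -0.18074112] [[-0.    -0.948 -0.319]
 [ 1.     0.    -0.001]
 [ 0.001 -0.319  0.948]]
[[-0.961  0.276 -0.001]
 [ 0.276  0.961 -0.002]
 [ 0.    -0.002 -1.   ]]
```

```bash
cat >> h.py <<'E'
def rot(yaw,tilt):
    p,a=np.radians(yaw),np.radians(tilt)
    x=np.array([np.cos(a)*np.cos(p),np.cos(a)*np.sin(p),np.sin(a)])
    z=np.array([np.sin(a)*np.cos(p),np.sin(a)*np.sin(p),-np.cos(a)])
    return R.from_matrix(np.c_[x,np.cross(z,x),z])
def to(pos,yaw,tilt,base=None):
    """print dp(cm), angular to reach TCP pos from measured (or given commanded) pose"""
    s=r.observe()
    p0,T=(s['position'],R.from_quat(s['tcp_rot'])) if base is None else base
    print("dp",(T.inv().apply(np.array(pos)-p0)*100).round(2),"ang",(T.inv()*rot(yaw,tilt)).as_rotvec().round(4))
def st():
    s=r.observe();M=R.from_quat(s['tcp_rot']).as_matrix()
    print("t %.2f"%s['t'],"p",s['position'].round(4),"yaw %.2f tilt %.2f roll %.2f"%(np.degrees(np.arctan2(-M[0,1]*-1,-M[1,1])),np.degrees(np.arctan2(M[2,0],-M[2,2])),np.degrees(np.arcsin(M[2,1]))),"F",s['ft_force'].round(2),"M",s['moment'].round(2),"w %.1fmm"%(s['width']*88.1),"q",s['qpos'].round(2))
E
python3 -c "
from h import *
st();to((.567,.179,.25),71.5,0)"
```

```text
t 0.15 p [0.1862 0.6482 0.2037] yaw 163.97 tilt 0.00 roll -0.10 F [-0.63 -0.6  -0.96] M [ 0.08 -0.02 -0.01] w 88.0mm q [ 1.25  0.26  1.61 -0.    1.27 -0.04]
dp [-49.55 -34.59  -4.57] ang [-1.4000e-03  1.4000e-03  1.6139e+00]
```

```bash
python3 -m pendant '{"dp":[[-3,-2,-3],[-7,-5,-5],[-11,-8,-5],[-15,-11,-5],[-19,-14,-5]],"angular":[[0,0,0.14],[0,0,0.28],[0,0,0.42],[0,0,0.56],[0,0,0.7]],"claw":[8.8,8.8,8.8,8.8,8.8]}' && python3 -c "
from h import *
st();to((.567,.179,.25),71.5,0)"
```

```text
t: 0.65
position: [0.3289, 0.463, 0.2548]
tcp_rot: [0.473, 0.881, 0.0, 0.0]
ft_force: [0.9, -0.3, -1.1]
width: 0.997
t 0.65 p [0.3289 0.463  0.2548] yaw 123.57 tilt -0.00 roll 0.02 F [ 0.92 -0.35 -1.09] M [-0.08 -0.02  0.  ] w 87.8mm q [ 0.91  0.03  1.77 -0.    1.33  0.32]
dp [-36.83   4.13   0.48] ang [ 3.000e-04 -2.000e-04  9.088e-01]
```

```bash
python3 -m pendant '{"dp":[[-5,0.5,0],[-10,1,0],[-15,1.5,0.2],[-20,2,0.2],[-25,2.5,0.3]],"angular":[[0,0,0.14],[0,0,0.28],[0,0,0.42],[0,0,0.56],[0,0,0.7]],"claw":[8.8,8.8,8.8,8.8,8.8]}' && python3 -c "
from h import *
st();to((.567,.179,.25),71.5,0)"
```

```text
t: 1.15
position: [0.4882, 0.2701, 0.2517]
tcp_rot: [0.746, 0.665, 0.0, -0.0]
ft_force: [-0.1, 1.2, 0.3]
width: 1.0
t 1.15 p [0.4882 0.2701 0.2517] yaw 83.42 tilt 0.01 roll 0.00 F [-0.11  1.16  0.28] M [-0.02  0.08 -0.04] w 88.1mm q [0.46 0.02 1.8  0.   1.33 0.58]
dp [-8.15  8.87  0.16] ang [ 0.000e+00 -2.000e-04  2.081e-01]
```

```bash
python3 -m pendant '{"dp":[[-4,4.5,0],[-8,9,0],[-8,9,0],[-8,9,0],[-8,9,0]],"angular":[[0,0,0.1],[0,0,0.2],[0,0,0.2],[0,0,0.2],[0,0,0.2]],"claw":[8.8,8.8,8.8,8.8,8.8]}' && python3 -c "
from h import *
st()
m=r.camera_model('wrist');I=r.read_camera('wrist');cv2.imwrite('pics/w1.png',I);np.save('w1.npy',m,allow_pickle=True)"
```

```text
t: 1.65
position: [0.5678, 0.1824, 0.2512]
tcp_rot: [0.808, 0.589, -0.001, -0.001]
ft_force: [-0.2, 0.1, 0.3]
width: 1.004
t 1.65 p [0.5678 0.1824 0.2512] yaw 72.23 tilt -0.01 roll -0.08 F [-0.2   0.07  0.3 ] M [-0.05  0.03  0.  ] w 88.5mm q [0.27 0.09 1.72 0.   1.33 0.58]
```

View pics/w1.png

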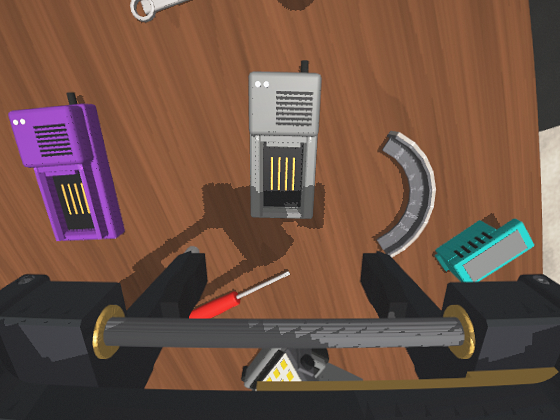

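The wrist picture shows the grey charger almost square to the view. Its block top spans (250,73)–(320,137), and the pocket, with gold contacts, is around (284,177). I crop it to measure.

```bash
python3 -c "
import cv2
t=cv2.imread('pics/w1.png');cv2.imwrite('pics/w1c.png',cv2.resize(t[60:230,235:335],None,fx=3.5,fy=3.5,interpolation=cv2.INTER_CUBIC))"
```

```text
(no output)
```

View pics/w1c.png

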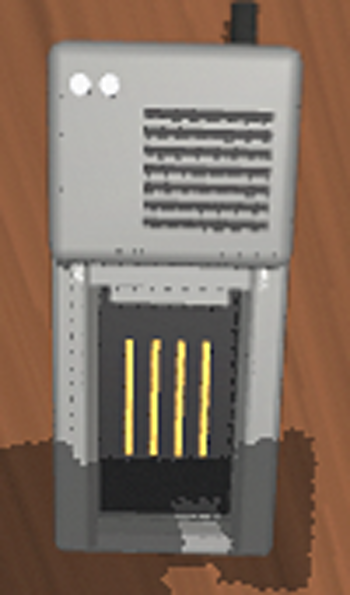

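```bash
python3 - <<'E'
from h import *
m=np.load('w1.npy',allow_pickle=True).item()
c=lambda L:[[(p[0]+.5)/3.5-.5+235,(p[1]+.5)/3.5-.5+60] for p in L]
B=plane('wrist',c([(52,45),(302,48),(294,262),(53,260)]),.058,m)
K=plane('wrist',c([(108,305),(238,303)]),.047,m)
F=plane('wrist',c([(100,400),(100,508),(231,508),(233,400)]),.030,m)
C=plane('wrist',c([(128,340),(206,340),(206,455),(128,455)]),.030,m)
for q in(B,K,F,C):print(q[:,:2].round(4),q.mean(0)[:2].round(4))
b=B
ax=(b[0]+b[1]-b[2]-b[3])/2;lat=(b[0]+b[3]-b[1]-b[2])/2
print(np.degrees(np.arctan2(ax[1],ax[0])),np.degrees(np.arctan2(lat[1],lat[0]))-90,np.linalg.norm(ax),np.linalg.norm(lat))
ax=(C[0]+C[1]-C[2]-C[3])/2;print(np.degrees(np.arctan2(ax[1],ax[0])))
for y in (71,72,73):
  u=np.array([np.cos(np.radians(y)),np.sin(np.radians(y))]);v=np.array([-u[1],u[0]])
  print(y,'from block',B.mean(0)[:2]-.0955*u,'keeper',K.mean(0)[:2]-.044*u,'floor y',[(p[:2]@v).round(4) for p in F],'C',C.mean(0)[:2]@v,C.mean(0)[:2]@u,'floorfront x',[(p[:2]@u).round(4) for p in F[1:3]])
E
```

```text
[[0.5685 0.3185]
 [0.6484 0.2918]
 [0.6266 0.2246]
 [0.5449 0.2515]] [0.5971 0.2716]
[[0.5575 0.2296]
 [0.6037 0.2155]] [0.5806 0.2226]
[[0.5408 0.1937]
 [0.5261 0.151 ]
 [0.5776 0.1345]
 [0.5914 0.1775]] [0.559  0.1642]
[[0.559  0.2129]
 [0.5882 0.2036]
 [0.5744 0.1592]
 [0.5443 0.1688]] [0.5665 0.1861]
71.31036351797768 71.6842618244604 0.07078948139932408 0.08514804645853577
72.16150593727838
71 from block [0.56601835 0.18132761] keeper [0.56628575 0.18095557] floor y [np.float64(-0.4483), np.float64(-0.4483), np.float64(-0.5024), np.float64(-0.5014)] C -0.4750225230219268 0.3604062399560494 floorfront x [np.float64(0.314), np.float64(0.3152)]
72 from block [0.56759899 0.18079874] keeper [0.567014  0.1807119] floor y [np.float64(-0.4545), np.float64(-0.4537), np.float64(-0.5078), np.float64(-0.5076)] C -0.4812401309730934 0.3520610622013947 floorfront x [np.float64(0.3061), np.float64(0.3064)]
73 from block [0.56918861 0.18029753] keeper [0.56774639 0.18048098] floor y [np.float64(-0.4606), np.float64(-0.459), np.float64(-0.5131), np.float64(-0.5137)] C -0.4873111485184878 0.3436086432367015 floorfront x [np.float64(0.2982), np.float64(0.2975)]
```

```bash
python3 -c "
from h import *
to((.528,-.245,.28),131,0)"
```

```text
dp [-41.99   9.25  -2.87] ang [-1.2000e-03 -6.0000e-04 -1.0244e+00]
```

```bash
python3 -m pendant '{"dp":[[-5,1,-0.5],[-10,2,-1],[-15,3,-1.5],[-20,4,-2],[-25,5,-2.5]],"angular":[[0,0,-0.14],[0,0,-0.28],[0,0,-0.42],[0,0,-0.56],[0,0,-0.7]],"claw":[6,4,2,0,0]}' && python3 -c "
from h import *
st();to((.528,-.245,.28),131,0)"
```

```text
t: 2.2
position: [0.5411, -0.0533, 0.2755]
tcp_rot: [0.558, 0.83, 0.0, 0.0]
ft_force: [0.8, -0.8, -0.2]
width: 0.569
t 2.20 p [ 0.5411 -0.0533  0.2755] yaw 112.10 tilt 0.00 roll 0.04 F [ 0.83 -0.81 -0.15] M [-0.07 -0.01 -0.03] w 50.1mm q [-0.14 -0.02  1.79  0.    1.37 -0.53]
dp [-17.27  -8.43  -0.46] ang [ 7.000e-04  1.000e-04 -3.298e-01]
```

```bash
python3 -m pendant '{"dp":[[-5,-2.5,0],[-10,-5,-0.2],[-15,-7,-0.4],[-17,-8.3,-0.5],[-17,-8.3,-0.5]],"angular":[[0,0,-0.11],[0,0,-0.22],[0,0,-0.33],[0,0,-0.33],[0,0,-0.33]],"claw":[0,0,0,0,0]}' && python3 -c "
from h import *
st()
m=r.camera_model('wrist');I=r.read_camera('wrist');cv2.imwrite('pics/w2.png',I);np.save('w2.npy',m,allow_pickle=True)
cv2.imwrite('pics/w2c.png',cv2.resize(I[60:250,210:350],None,fx=4,fy=4,interpolation=cv2.INTER_CUBIC)[:600])"
```

```text
t: 2.7
position: [0.5268, -0.2448, 0.2801]
tcp_rot: [0.42, 0.908, -0.001, 0.0]
ft_force: [0.5, 0.1, 1.0]
width: 0.117
t 2.70 p [ 0.5268 -0.2448  0.2801] yaw 130.37 tilt -0.06 roll -0.06 F [0.47 0.1  0.99] M [-0.01 -0.03  0.03] w 10.3mm q [-0.48  0.05  1.71 -0.    1.38 -1.18]
```

View pics/w2.png

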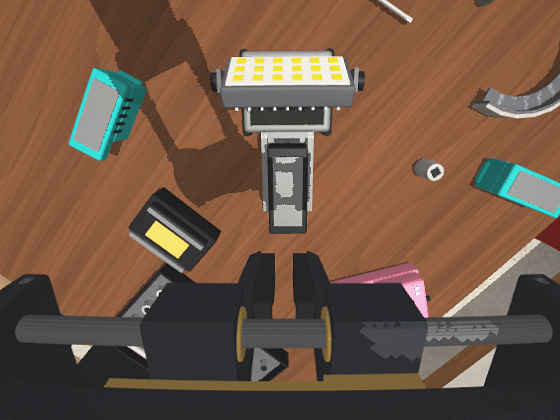

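View pics/w2c.png

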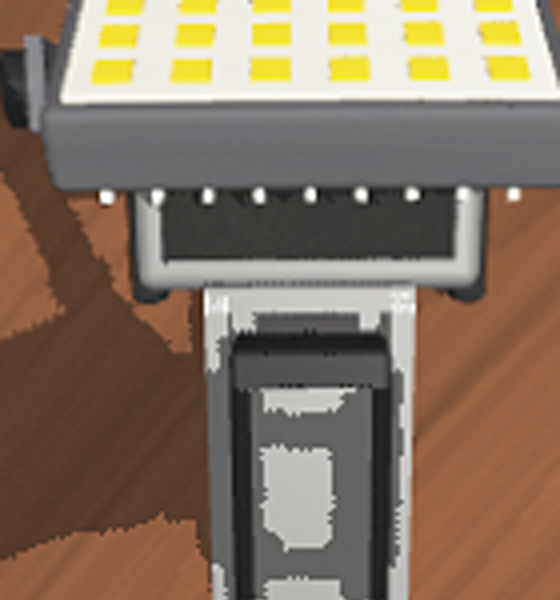

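```bash
python3 -c "
import cv2
t=cv2.imread('pics/w2.png');cv2.imwrite('pics/w2d.png',cv2.resize(t[135:245,250:330],None,fx=5.4,fy=5.4,interpolation=cv2.INTER_CUBIC))"
```

```text
(no output)
```

View pics/w2d.png

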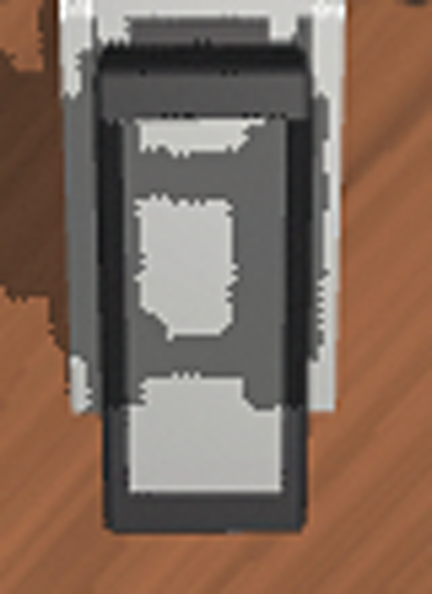

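```bash
python3 - <<'E'
from h import *
m=np.load('w2.npy',allow_pickle=True).item()
c=lambda L:[[(p[0]+.5)/5.4-.5+250,(p[1]+.5)/5.4-.5+135] for p in L]
B=plane('wrist',c([(98,72),(310,72),(307,531),(103,531)]),.103,m)
L=plane('wrist',c([(125,120),(285,120),(281,493),(129,493)]),.103,m)
W=plane('wrist',c([(75,410),(336,410),(345,0),(58,0)]),.063,m)
for n,b in(('cap',B),('label',L)):
  ax=(b[0]+b[1]-b[2]-b[3])/2
  print(n,b[:,:2].round(4),b.mean(0)[:2].round(4),'yaw',np.degrees(np.arctan2(ax[1],ax[0])),'len',np.linalg.norm(ax),np.linalg.norm(b[2]-b[3]),np.linalg.norm(b[0]-b[1]))
print('walls',W.round(4),np.linalg.norm(W[0]-W[1]),np.linalg.norm(W[2]-W[3]),W[:2].mean(0),W[2:].mean(0))
E
```

```text
cap [[ 0.4841 -0.2241]
 [ 0.5204 -0.1933]
 [ 0.5942 -0.2769]
 [ 0.5559 -0.3095]] [ 0.5386 -0.251 ] yaw 130.7315632658877 len 0.11150656741592689 0.05029459349589298 0.04754909534208747
label [[ 0.4956 -0.2285]
 [ 0.5232 -0.205 ]
 [ 0.5826 -0.2735]
 [ 0.5543 -0.2976]] [ 0.5389 -0.2512] yaw 130.61640395243555 len 0.09069160013620242 0.0371539082380546 0.03621180868329948
walls [[ 0.5373 -0.3017  0.063 ]
 [ 0.5903 -0.2566  0.063 ]
 [ 0.5206 -0.1761  0.063 ]
 [ 0.4668 -0.2218  0.063 ]] 0.06967116966387438 0.07062836273361718 [ 0.56379028 -0.27916931  0.063     ] [ 0.49370918 -0.1989664   0.063     ]
```

```bash
cat >> h.py <<'E'
LO=np.array([.5285,-.239,0]);LY=130.6
CO=np.array([.5658,.1822,0]);CY=71.4
def fr(O,Y,x,y,z):
    a=np.radians(Y);return O+np.array([x*np.cos(a)-y*np.sin(a),x*np.sin(a)+y*np.cos(a),z])/1000
def lamp(x,y,z):return fr(LO,LY,x,y,z)
def chg(x,y,z):return fr(CO,CY,x,y,z)
E
python3 -c "
from h import *
print(lamp(-170,0,130));to(lamp(-170,0,130),LY,46)"
```

```text
[ 0.63913162 -0.36807612  0.13      ]
dp [-16.83   0.38  15.  ] ang [ 0.0015  0.8025 -0.0029]
```

```bash
python3 -m pendant '{"dp":[[-4,0.1,2],[-8,0.2,4],[-12,0.3,7],[-16,0.4,11],[-16.8,0.4,15]],"angular":[[0,0.14,0],[0,0.28,0],[0,0.42,0],[0,0.56,0],[0,0.7,0]],"claw":[0,0,0,0,0]}' && python3 -c "
from h import *
st();to(lamp(-170,0,130),LY,46)"
```

```text
t: 3.25
position: [0.6425, -0.3655, 0.1381]
tcp_rot: [0.393, 0.856, 0.142, -0.306]
ft_force: [1.7, -0.9, 0.5]
width: 0.004
t 3.25 p [ 0.6425 -0.3655  0.1381] yaw 130.67 tilt 39.37 roll 0.15 F [ 1.65 -0.85  0.54] M [-0.27 -0.16 -0.01] w 0.3mm q [-0.63  0.94  0.85  0.17  2.02 -1.32]
dp [-0.49 -0.43  0.64] ang [0.0011 0.1158 0.0027]
```

```bash
python3 -m pendant '{"dp":[[-0.4,-0.3,0.6],[-0.4,-0.3,0.6],[-0.4,-0.3,0.6],[-0.4,-0.3,0.6],[-0.4,-0.3,0.6]],"angular":[[0,0.08,0],[0,0.11,0],[0,0.11,0],[0,0.11,0],[0,0.11,0]],"claw":[0,0,0,0,0]}' && python3 -c "
from h import *
st();to(lamp(-90,0,38),LY,46);to(lamp(-64,0,38),LY,46)
m=r.camera_model('wrist');I=r.read_camera('wrist');cv2.imwrite('pics/w3.png',I);cv2.imwrite('pics/s3.png',r.read_camera('scene'))"
```

```text
t: 3.75
position: [0.6374, -0.3664, 0.1316]
tcp_rot: [0.385, 0.838, 0.162, -0.351]
ft_force: [-0.2, 0.1, 0.7]
width: 0.009
t 3.75 p [ 0.6374 -0.3664  0.1316] yaw 130.63 tilt 45.54 roll 0.07 F [-0.24  0.12  0.74] M [-0.31 -0.16 -0.  ] w 0.8mm q [-0.64  1.03  0.76  0.19  2.13 -1.31]
dp [-1.240e+00  1.000e-02  1.209e+01] ang [0.0004 0.008  0.0013]
dp [5.800e-01 1.000e-02 1.395e+01] ang [0.0004 0.008  0.0013]
```

View pics/w3.png

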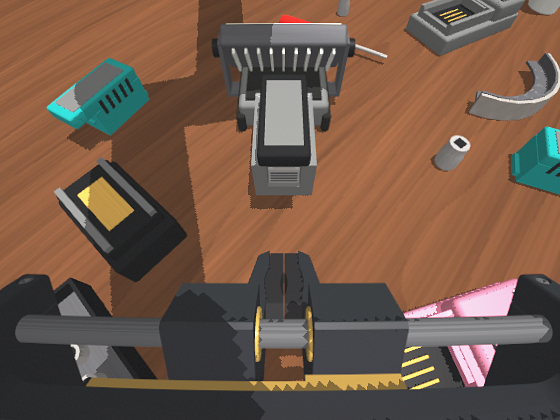

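View pics/s3.png

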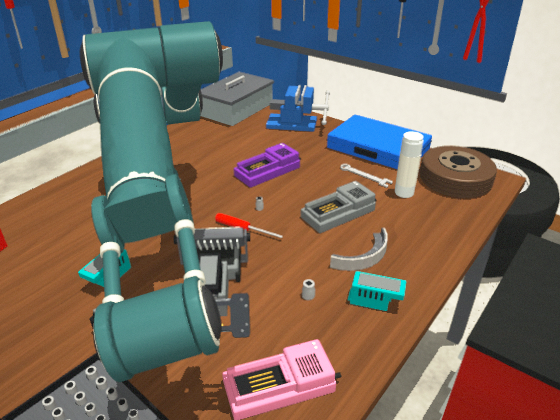

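```bash
python3 - <<'E'
from h import *
t=cv2.imread('pics/top0.png');h=cv2.cvtColor(t,cv2.COLOR_BGR2HSV)
m=((h[...,0]>155)&(h[...,0]<178)&(h[...,1]>50)&(h[...,2]>150)).astype(np.uint8)
m[:, :370]=0
n,l,s,c=cv2.connectedComponentsWithStats(m);k=1+s[1:,4].argmax()
ct=max(cv2.findContours((l==k).astype(np.uint8),0,1)[0],key=cv2.contourArea)
ap=cv2.approxPolyDP(ct,3,True).reshape(-1,2)
print(ap.tolist())
P=plane('top',ap,.055)
a=np.radians(LY);u=np.array([np.cos(a),np.sin(a),0]);v=np.array([-u[1],u[0],0])
for p,q in zip(ap,P):print(p,((q-LO)@u*1000).round(),((q-LO)@v*1000).round())
E
```

```text
[[400, 76], [380, 105], [442, 144], [459, 116]]
[400  76] -253.0 -241.0
[380 105] -162.0 -217.0
[442 144] -215.0 -34.0
[459 116] -298.0 -61.0
```

Pink stays clear: at the gripper body's lateral extent, its nearest edge is 198 mm in front of the lamp. I move in now.

```bash
python3 -m pendant '{"dp":[[-0.4,0,4],[-0.8,0,8],[-1.2,0,11],[-1.2,0,12],[-1.2,0,12]],"angular":[[0,0.008,0],[0,0.008,0],[0,0.008,0],[0,0.008,0],[0,0.008,0]],"claw":[0,0,0,0,0]}' && python3 -c "
from h import *
st();to(lamp(-64,0,37),LY,46);to(lamp(-53,0,37),LY,46)
cv2.imwrite('pics/w4.png',r.read_camera('wrist')[100:320,150:420])"
```

```text
t: 4.35
position: [0.5847, -0.3074, 0.0366]
tcp_rot: [0.385, 0.835, 0.165, -0.358]
ft_force: [-1.3, -0.3, 0.3]
width: 0.004
t 4.35 p [ 0.5847 -0.3074  0.0366] yaw 130.55 tilt 46.36 roll -0.02 F [-1.27 -0.33  0.31] M [-0.28 -0.14 -0.02] w 0.4mm q [-0.62  0.94  1.1   0.18  1.89 -1.34]
dp [1.72 0.18 1.74] ang [ 0.0005 -0.0064 -0.0009]
dp [2.48 0.18 2.54] ang [ 0.0005 -0.0064 -0.0009]
```

View pics/w4.png

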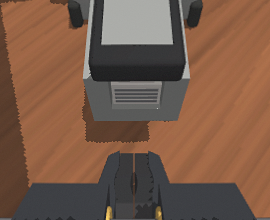

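```bash
python3 -m pendant '{"dp":[[0.6,0.1,0.6],[1.2,0.15,1.2],[1.7,0.15,1.7],[1.7,0.15,1.7],[1.7,0.15,1.7]],"angular":[[0,0,0],[0,0,0],[0,0,0],[0,0,0],[0,0,0]],"claw":[0,0,0,0,0]}' && python3 -c "
from h import *
st();to(lamp(-58,0,37),LY,46)"
```

```text
t: 4.9
position: [0.5709, -0.289, 0.0364]
tcp_rot: [0.385, 0.835, 0.165, -0.357]
ft_force: [-0.4, 0.4, -0.5]
width: 0.006
t 4.90 p [ 0.5709 -0.289   0.0364] yaw 130.52 tilt 46.31 roll -0.00 F [-0.42  0.39 -0.46] M [-0.32 -0.14  0.05] w 0.5mm q [-0.61  0.9   1.18  0.19  1.85 -1.34]
dp [0.57 0.04 0.5 ] ang [ 0.001  -0.0054 -0.001 ]
```

```bash
python3 -m pendant '{"dp":[[0.14,0,0.14],[0.28,0,0.28],[0.42,0,0.42],[0.55,0,0.55],[0.55,0,0.55]],"angular":[[0,0,0],[0,0,0],[0,0,0],[0,0,0],[0,0,0]],"claw":[0,0,0,0,0]}' && python3 -c "
from h import *
st();to(lamp(-54,0,37),LY,46)
cv2.imwrite('pics/w5.png',r.read_camera('wrist')[60:320,150:420])"
```

```text
t: 5.4
position: [0.5656, -0.2829, 0.0362]
tcp_rot: [0.385, 0.835, 0.165, -0.357]
ft_force: [0.2, -0.8, -0.0]
width: 0.004
t 5.40 p [ 0.5656 -0.2829  0.0362] yaw 130.52 tilt 46.35 roll -0.01 F [ 0.15 -0.78 -0.03] M [-0.27 -0.22 -0.01] w 0.4mm q [-0.61  0.89  1.2   0.19  1.84 -1.34]
dp [0.3  0.04 0.2 ] ang [ 0.0009 -0.0062 -0.0011]
```

View pics/w5.png

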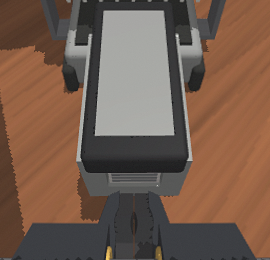

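```bash
python3 -m pendant '{"dp":[[0.1,0,0.1],[0.2,0,0.2],[0.3,0,0.3],[0.3,0,0.3],[0.3,0,0.3]],"angular":[[0,0,0],[0,0,0],[0,0,0],[0,0,0],[0,0,0]],"claw":[0,0,0,0,0]}' && python3 -c "
from h import *
st();u=lamp(1000,0,0)-LO;print('Fx lamp',r.observe()['ft_force']@u,(r.observe()['position']-LO)@u)"
```

```text
t: 5.95
position: [0.563, -0.2798, 0.0364]
tcp_rot: [0.385, 0.835, 0.165, -0.357]
ft_force: [0.1, 0.6, 0.3]
width: 0.006
t 5.95 p [ 0.563  -0.2798  0.0364] yaw 130.52 tilt 46.33 roll -0.00 F [0.09 0.61 0.25] M [-0.21 -0.23  0.  ] w 0.6mm q [-0.61  0.88  1.22  0.19  1.84 -1.34]
Fx lamp 0.40541530306939283 -0.0534635060766989
```

```bash
python3 -m pendant '{"dp":[[0.1,0,0.1],[0.2,0,0.2],[0.2,0,0.2],[0.2,0,0.2],[0.2,0,0.2]],"angular":[[0,0,0],[0,0,0],[0,0,0],[0,0,0],[0,0,0]],"claw":[0,0,0,0,0]}' && python3 -c "
from h import *
st();u=lamp(1000,0,0)-LO;print('Fx lamp',r.observe()['ft_force']@u,(r.observe()['position']-LO)@u)
cv2.imwrite('pics/w6.png',r.read_camera('wrist')[60:320,150:420]);cv2.imwrite('pics/s6.png',cv2.resize(r.read_camera('scene')[200:360,120:330],None,fx=3.5,fy=3.5))"
```

```text
t: 6.45
position: [0.5612, -0.2778, 0.0364]
tcp_rot: [0.385, 0.835, 0.165, -0.357]
ft_force: [-0.3, -0.7, -0.2]
width: 0.003
t 6.45 p [ 0.5612 -0.2778  0.0364] yaw 130.51 tilt 46.33 roll -0.00 F [-0.31 -0.67 -0.21] M [-0.3  -0.14 -0.03] w 0.3mm q [-0.61  0.87  1.22  0.19  1.83 -1.34]
Fx lamp -0.31041489549846984 -0.050699555609534465
```

View pics/w6.png

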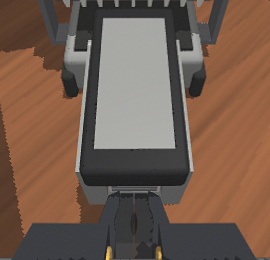

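View pics/s6.png

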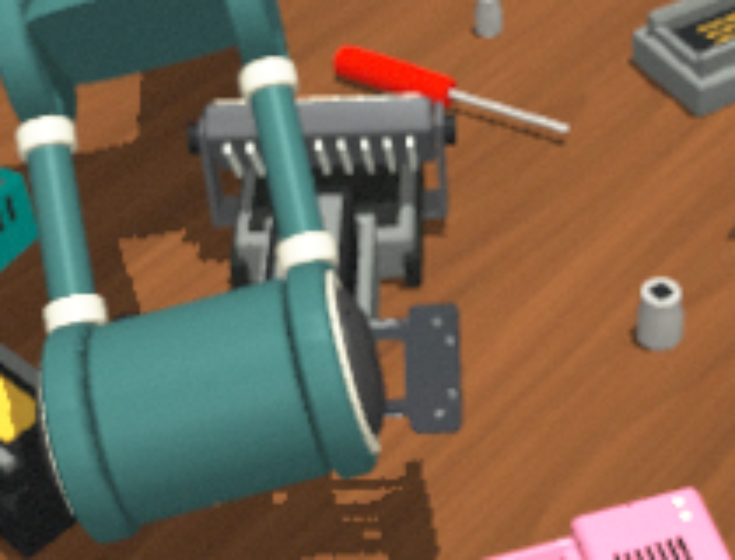

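```bash
python3 -m pendant '{"dp":[[0.07,0,0.07],[0.14,0,0.14],[0.2,0,0.2],[0.2,0,0.2],[0.2,0,0.2]],"angular":[[0,0,0],[0,0,0],[0,0,0],[0,0,0],[0,0,0]],"claw":[0,0,0,0,0]}' && python3 -c "
from h import *
st();u=lamp(1000,0,0)-LO;print('Fx lamp',r.observe()['ft_force']@u,(r.observe()['position']-LO)@u)"
```

```text
t: 7.05
position: [0.5593, -0.2755, 0.0365]
tcp_rot: [0.385, 0.835, 0.165, -0.357]
ft_force: [-0.1, 0.6, 0.3]
width: 0.002
t 7.05 p [ 0.5593 -0.2755  0.0365] yaw 130.52 tilt 46.33 roll -0.00 F [-0.06  0.61  0.25] M [-0.29 -0.17 -0.06] w 0.2mm q [-0.61  0.87  1.23  0.19  1.83 -1.34]
Fx lamp 0.5024069869908275 -0.04781601141904181
```

```bash
python3 -c "
from h import *
I=r.read_camera('wrist');cv2.imwrite('pics/w7.png',cv2.resize(I[190:300,220:350],None,fx=5.4,fy=5.4,interpolation=cv2.INTER_CUBIC))
s=r.observe();print(proj('wrist',[s['position'],lamp(-54,-17,43),lamp(-54,17,43),lamp(-54,0,56),lamp(-72,-25,85),lamp(-72,25,85),lamp(-72,25,103),lamp(-72,-25,103)])-[220,190])"
```

```text
[[ 63.3007168   53.80040512]
 [ 90.15840871  58.97223493]
 [ 37.66225128  59.05401157]
 [ 63.94138375  51.58836727]
 [114.94137274  63.78480693]
 [ 13.27028505  63.94544847]
 [  6.9615224   50.22555214]
 [121.40768167  50.04880886]]
```

View pics/w7.png

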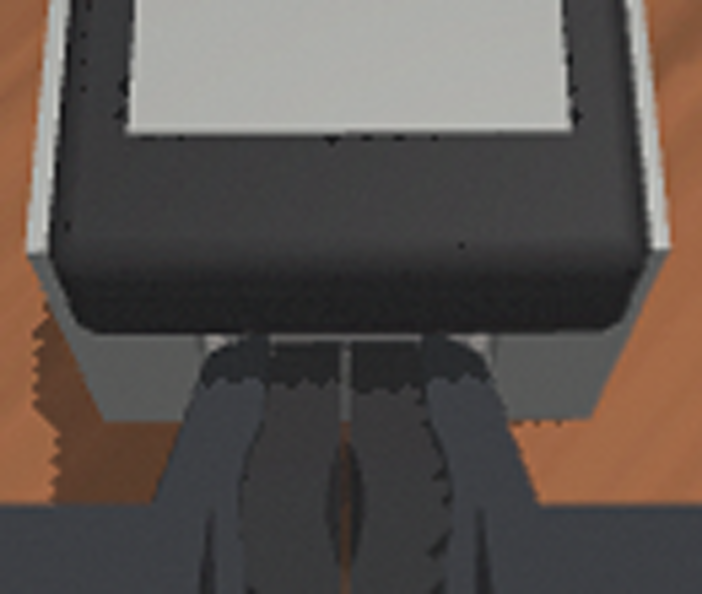

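```bash
python3 -c "
from h import *
p=np.array([.1862,.6482,.2037]);y=np.array([.276,.961,0])
print(proj('scene',[p,p+y*.044,p-y*.044,p+[0,0,.019],p+[0,0,.064],p+[0,0,.04]]))
I=cv2.imread('pics/scene0.png');cv2.imwrite('pics/s0g.png',cv2.resize(I[0:130,250:380],None,fx=4.6,fy=4.6,interpolation=cv2.INTER_CUBIC))"
```

```text
[[312.11652148  71.38425051]
 [321.58576401  68.8530193 ]
 [302.40787698  73.98727284]
 [312.27948515  66.1678135 ]
 [312.67072886  53.57553053]
 [312.46114139  60.33334261]]
```

View pics/s0g.png

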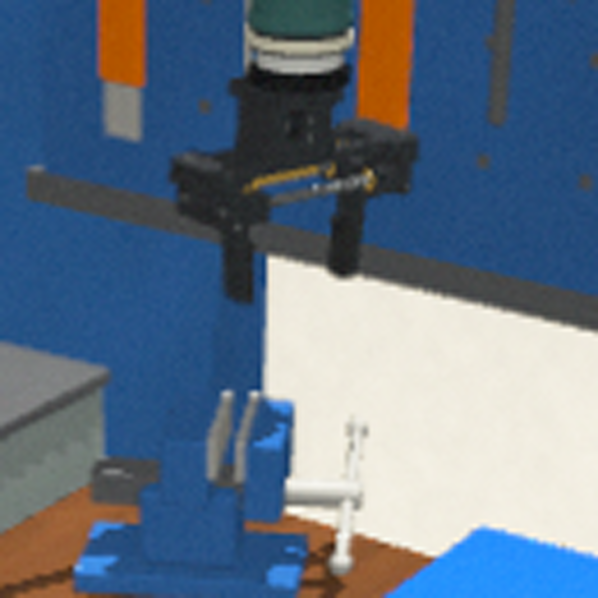

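```bash
python3 -c "
from h import *
I=cv2.imread('pics/w1.png');I=cv2.convertScaleAbs(I,alpha=2.2,beta=15);a=I[240:320,110:220];b=I[240:320,350:460]
cv2.imwrite('pics/w1f.png',cv2.resize(np.vstack([a,b]),None,fx=3.7,fy=3.7,interpolation=cv2.INTER_CUBIC))
J=cv2.convertScaleAbs(cv2.imread('pics/w3.png'),alpha=2.2,beta=15)[235:330,220:350]
cv2.imwrite('pics/w3f.png',cv2.resize(J,None,fx=5,fy=5,interpolation=cv2.INTER_CUBIC))"
```

```text
(no output)
```

View pics/w1f.png

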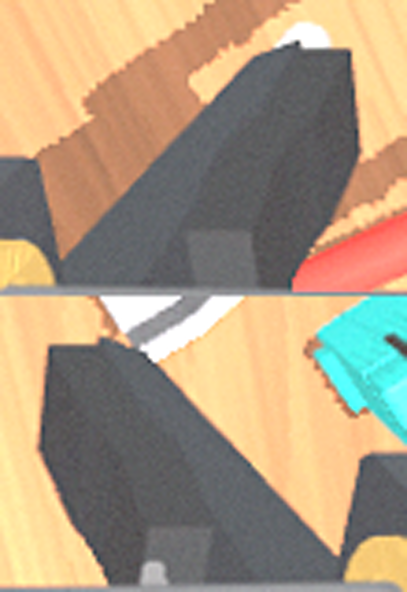

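View pics/w3f.png

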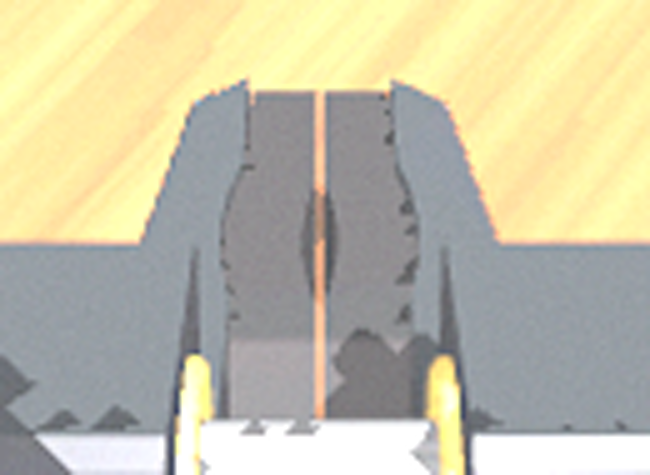

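The fingertips don't match the reported TCP. The wrist view puts the tips about 36 mm behind it and the scene view about 33 mm, which also explains why the fingers met no paddle. From here I work with the true tip at about 35 mm behind the reported TCP.

```bash
cat >> h.py <<'E'
D=.035
def tipto(pos,yaw,tilt): to(np.array(pos)+rot(yaw,tilt).apply([0,0,D]),yaw,tilt)
def tip(O=LO,Y=LY):
    s=r.observe();p=s['position']-R.from_quat(s['tcp_rot']).apply([0,0,D])-O
    a=np.radians(Y);u=np.array([np.cos(a),np.sin(a),0]);v=np.array([-u[1],u[0],0])
    print("tip in frame",(p@u*1000).round(1),(p@v*1000).round(1),(p[2]*1000).round(1),"F",(s['ft_force']@u).round(2),(s['ft_force']@v).round(2),s['ft_force'][2].round(2))
E
python3 -c "
from h import *
tip();tipto(lamp(-74,0,38),LY,46);tipto(lamp(-64,0,38),LY,46)"
```

```text
tip in frame -73.2 0.4 60.6 F -0.12 0.39 -0.12
dp [-1.72  0.04  1.5 ] ang [ 0.001  -0.0058 -0.0011]
dp [-1.02  0.04  2.23] ang [ 0.001  -0.0058 -0.0011]
```

```bash
python3 -m pendant '{"dp":[[-0.6,0,0.5],[-1.2,0,1],[-1.7,0,1.5],[-1.4,0,1.8],[-1.1,0,2.1]],"angular":[[0,0,0],[0,0,0],[0,0,0],[0,0,0],[0,0,0]],"claw":[0,0,0,0,0]}' && python3 -c "
from h import *
st();tip()"
```

```text
t: 7.6
position: [0.5538, -0.2693, 0.0133]
tcp_rot: [0.385, 0.835, 0.165, -0.358]
ft_force: [-1.0, 0.1, -0.5]
width: 0.01
t 7.60 p [ 0.5538 -0.2693  0.0133] yaw 130.51 tilt 46.42 roll -0.02 F [-0.97  0.15 -0.46] M [-0.24 -0.18  0.06] w 0.9mm q [-0.61  0.88  1.26  0.19  1.79 -1.35]
tip in frame -64.9 0.5 37.4 F 0.74 0.64 -0.46
```

Reported TCP is at z = 13 mm and 25 mm past the paddle with no force, so the short-finger finding holds. I advance slowly.

```bash
python3 -m pendant '{"dp":[[0.07,0,0.07],[0.14,0,0.14],[0.21,0,0.21],[0.28,0,0.28],[0.28,0,0.28]],"angular":[[0,0,0],[0,0,0],[0,0,0],[0,0,0],[0,0,0]],"claw":[0,0,0,0,0]}' && python3 -c "
from h import *
tip()"; python3 -m pendant '{"dp":[[0.07,0,0.07],[0.14,0,0.14],[0.14,0,0.14],[0.14,0,0.14],[0.14,0,0.14]],"angular":[[0,0,0],[0,0,0],[0,0,0],[0,0,0],[0,0,0]],"claw":[0,0,0,0,0]}' && python3 -c "
from h import *
tip()"
```

```text
t: 8.1
position: [0.5526, -0.2675, 0.0143]
tcp_rot: [0.385, 0.835, 0.164, -0.356]
ft_force: [2.5, -2.3, -0.8]
width: 0.003
tip in frame -62.6 0.3 38.6 F -3.31 -0.41 -0.84
t: 8.6
position: [0.5513, -0.266, 0.0138]
tcp_rot: [0.385, 0.835, 0.164, -0.356]
ft_force: [4.0, -4.6, -1.5]
width: 0.007
tip in frame -60.6 0.4 38.1 F -6.13 -0.06 -1.47
```

```bash
python3 -m pendant '{"dp":[[0.07,0,0.07],[0.14,0,0.14],[0.2,0,0.2],[0.2,0,0.2],[0.2,0,0.2]],"angular":[[0,0,0],[0,0,0],[0,0,0],[0,0,0],[0,0,0]],"claw":[0,0,0,0,0]}' && python3 -c "
from h import *
tip()
cv2.imwrite('pics/w8.png',r.read_camera('wrist')[60:320,150:420])"
```

```text
t: 9.1
position: [0.5497, -0.2642, 0.0135]
tcp_rot: [0.385, 0.836, 0.164, -0.356]
ft_force: [4.2, -4.7, -2.0]
width: 0.002
tip in frame -58.2 0.3 37.8 F -6.32 -0.16 -2.05
```

View pics/w8.png

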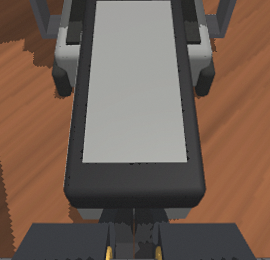

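```bash
python3 -m pendant '{"dp":[[-0.3,0,-0.3],[-0.9,0,-0.9],[-1.6,0,-1.7],[-2.8,0,-4],[-4,0,-7]],"angular":[[0,0,0],[0,0,0],[0,0,0],[0,0,0],[0,0,0]],"claw":[0,0,0,0,0]}' && python3 -c "
from h import *
tip()
cv2.imwrite('pics/w9.png',r.read_camera('wrist'))"
```

```text
t: 9.65
position: [0.5987, -0.3218, 0.033]
tcp_rot: [0.384, 0.834, 0.165, -0.36]
ft_force: [-0.0, -0.6, 0.6]
width: 0.012
tip in frame -134.0 0.6 57.1 F -0.43 0.38 0.56
```

View pics/w9.png

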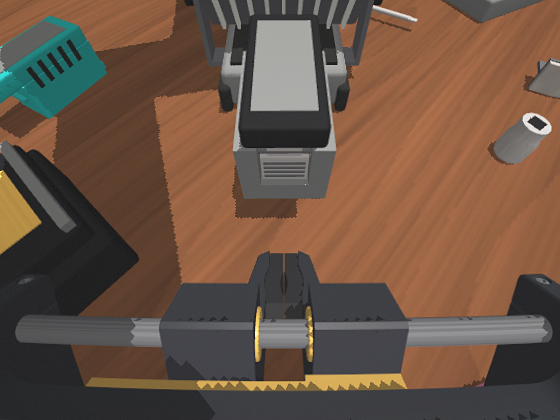

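```bash
python3 -c "
from h import *
for x,z in((-72,85),(-72,103),(-63,104),(-60,122)):print(x,z,proj('wrist',[lamp(x,-25,z),lamp(x,25,z)]).round(0).tolist())
"
```

```text
-72 85 [[327.0, 147.0], [242.0, 147.0]]
-72 103 [[331.0, 125.0], [238.0, 125.0]]
-63 104 [[330.0, 112.0], [239.0, 112.0]]
-60 122 [[335.0, 80.0], [235.0, 81.0]]
```

The nose face is at rows ~117–147, which matches the seated prediction (125/147) and not the tipped one (80/112). So the latch was not pressed far enough. I go back in and press about 3 mm deeper.

```bash
python3 -m pendant '{"dp":[[1.2,0,3],[2.4,0,5.3],[3.4,0,6.4],[3.8,0,6.8],[4,0,7]],"angular":[[0,0,0],[0,0,0],[0,0,0],[0,0,0],[0,0,0]],"claw":[0,0,0,0,0]}' && python3 -c "
from h import *
tip()";python3 -m pendant '{"dp":[[0.05,0,0.05],[0.1,0,0.1],[0.15,0,0.15],[0.2,0,0.2],[0.2,0,0.2]],"angular":[[0,0,0],[0,0,0],[0,0,0],[0,0,0],[0,0,0]],"claw":[0,0,0,0,0]}' && python3 -c "
from h import *
tip()
cv2.imwrite('pics/w10.png',r.read_camera('wrist')[60:320,150:420])"
```

```text
t: 10.2
position: [0.5495, -0.2645, 0.0124]
tcp_rot: [0.385, 0.836, 0.163, -0.355]
ft_force: [4.0, -5.4, -8.4]
width: 0.008
tip in frame -58.2 0.7 36.7 F -6.71 0.44 -8.36
t: 10.7
position: [0.5483, -0.2632, 0.0122]
tcp_rot: [0.386, 0.836, 0.163, -0.355]
ft_force: [5.2, -5.0, -8.5]
width: 0.006
tip in frame -56.4 0.7 36.5 F -7.15 -0.71 -8.5
```

View pics/w10.png

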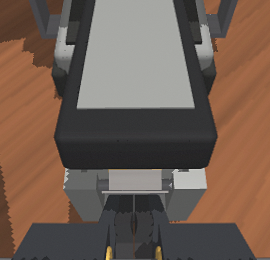

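```bash
python3 -c "
from h import *
for x,z in((-72,85),(-72,103),(-63,104),(-60,122)):print(x,z,(proj('wrist',[lamp(x,-25,z),lamp(x,25,z)])-[150,60]).round(0).tolist())
cv2.imwrite('pics/s10.png',cv2.resize(r.read_camera('scene')[200:360,120:330],None,fx=3.5,fy=3.5));cv2.imwrite('pics/t10.png',cv2.resize(r.read_camera('top')[150:290,300:460],None,fx=4,fy=4))
"
```

```text
-72 85 [[199.0, 215.0], [71.0, 215.0]]
-72 103 [[210.0, 201.0], [61.0, 201.0]]
-63 104 [[207.0, 175.0], [63.0, 175.0]]
-60 122 [[220.0, 142.0], [52.0, 142.0]]
```

View pics/s10.png

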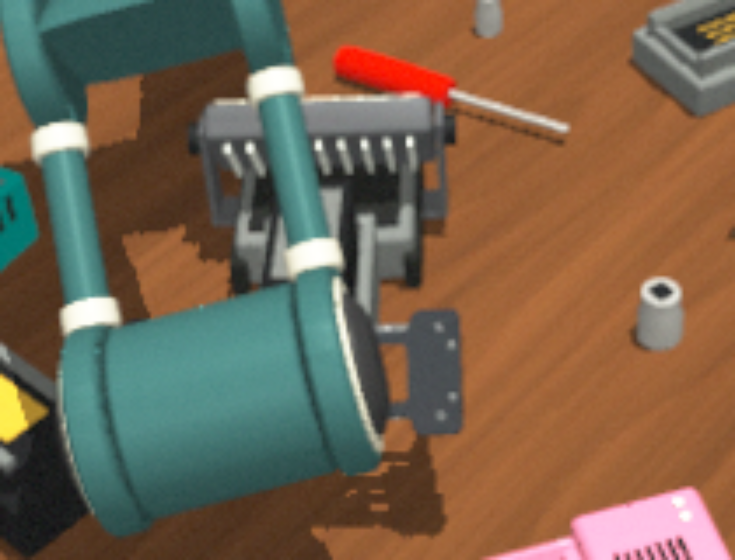

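The nose face now spans rows ~125–168, matching the tipped prediction (142/175) and not the seated one (201/215). The pack has sprung up, so I retreat.

```bash
python3 -m pendant '{"dp":[[-0.3,0,-0.3],[-0.9,0,-0.9],[-1.6,0,-1.7],[-2.8,0,-4],[-4,0,-7]],"angular":[[0,0,0],[0,0,0],[0,0,0],[0,0,0],[0,0,0]],"claw":[0,0,0,0,0]}' && python3 -c "
from h import *
tip()
for x,z in((-72,85),(-72,103),(-63,104),(-60,122)):print(x,z,proj('wrist',[lamp(x,-25,z),lamp(x,25,z)]).round(0).tolist())
cv2.imwrite('pics/w11.png',r.read_camera('wrist'))"
```

```text
t: 11.35
position: [0.5972, -0.32, 0.0339]
tcp_rot: [0.384, 0.834, 0.165, -0.359]
ft_force: [0.5, -0.1, 0.4]
width: 0.006
tip in frame -131.6 0.5 58.0 F -0.35 -0.3 0.4
-72 85 [[327.0, 156.0], [241.0, 156.0]]
-72 103 [[332.0, 134.0], [236.0, 134.0]]
-63 104 [[331.0, 120.0], [237.0, 120.0]]
-60 122 [[335.0, 89.0], [233.0, 89.0]]
```

View pics/w11.png

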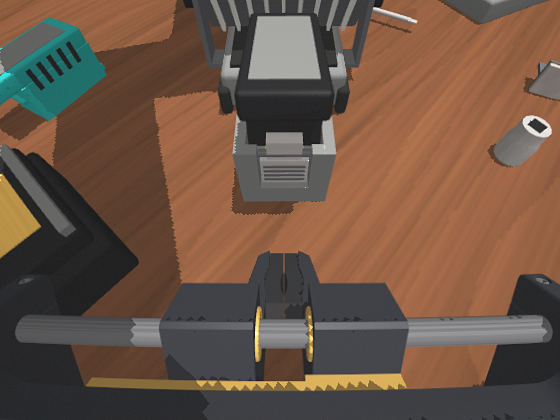

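The picture shows the nose up, with its face at rows ~85–120, and the latch exposed at (284,165). Next is the pre-grasp above the pack.

```bash
python3 -c "
from h import *
tipto(lamp(-100,0,210),LY,0);tipto(lamp(14,0,158),LY,-10)"
```

```text
dp [10.82  0.08 -8.81] ang [ 0.0018 -0.8053 -0.002 ]
dp [14.59  0.05  2.54] ang [ 0.0017 -0.9798 -0.0021]
```

```bash
python3 -m pendant '{"dp":[[2.5,0,-2.7],[5,0,-5.4],[8,0,-7.5],[10.8,0,-8.8],[10.8,0,-8.8]],"angular":[[0,-0.14,0],[0,-0.28,0],[0,-0.42,0],[0,-0.56,0],[0,-0.7,0]],"claw":[8.8,8.8,8.8,8.8,8.8]}' && python3 -c "
from h import *
st();tip();tipto(lamp(14,0,165),LY,-10)"
```

```text
t: 11.9
position: [0.5938, -0.3136, 0.1811]
tcp_rot: [0.418, 0.907, 0.022, -0.042]
ft_force: [1.5, -0.4, 0.2]
width: 0.435
t 11.90 p [ 0.5938 -0.3136  0.1811] yaw 130.51 tilt 5.37 roll 0.25 F [ 1.49 -0.39  0.24] M [-0.12 -0.02  0.01] w 38.3mm q [-0.54  0.33  1.56  0.03  1.33 -1.26]
tip in frame -102.5 -0.9 215.9 F -1.27 -0.88 0.24
dp [10.19 -0.14  6.03] ang [ 0.0043 -0.2682 -0.0017]
```

```bash
python3 -m pendant '{"dp":[[4,-0.1,1],[7.5,-0.1,3],[10.2,-0.1,5],[10.2,-0.1,6],[10.2,-0.1,6]],"angular":[[0,-0.1,0],[0,-0.2,0],[0,-0.268,0],[0,-0.268,0],[0,-0.268,0]],"claw":[8.8,8.8,8.8,8.8,8.8]}' && python3 -c "
from h import *
st();tip();tipto(lamp(0,0,78),LY,-10)
cv2.imwrite('pics/w12.png',r.read_camera('wrist'));s=r.read_camera('scene');cv2.imwrite('pics/s12.png',cv2.resize(s[130:330,120:330],None,fx=3,fy=3))
print(proj('scene',[lamp(0,0,78)]), proj('scene',[r.observe()['position']-R.from_quat(r.observe()['tcp_rot']).apply([0,0,.035])]))"
```

```text
t: 12.4
position: [0.5171, -0.2288, 0.1223]
tcp_rot: [0.417, 0.906, -0.033, 0.07]
ft_force: [0.6, 0.0, 0.8]
width: 0.889
t 12.40 p [ 0.5171 -0.2288  0.1223] yaw 130.58 tilt -8.87 roll -0.11 F [0.57 0.02 0.84] M [-0.02  0.    0.03] w 78.4mm q [-0.42  0.03  2.04 -0.08  0.94 -1.08]
tip in frame 20.5 1.9 156.9 F -0.36 -0.45 0.84
dp [-0.88  0.21  8.11] ang [-0.0019 -0.0197 -0.    ]
[[208.86146708 273.18516728]] [[205.58590345 239.33073792]]
```

View pics/w12.png

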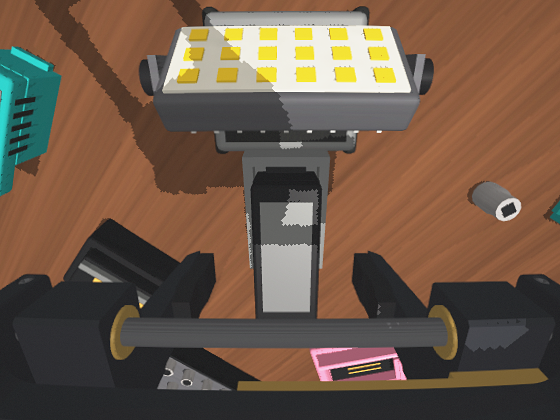

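View pics/s12.png

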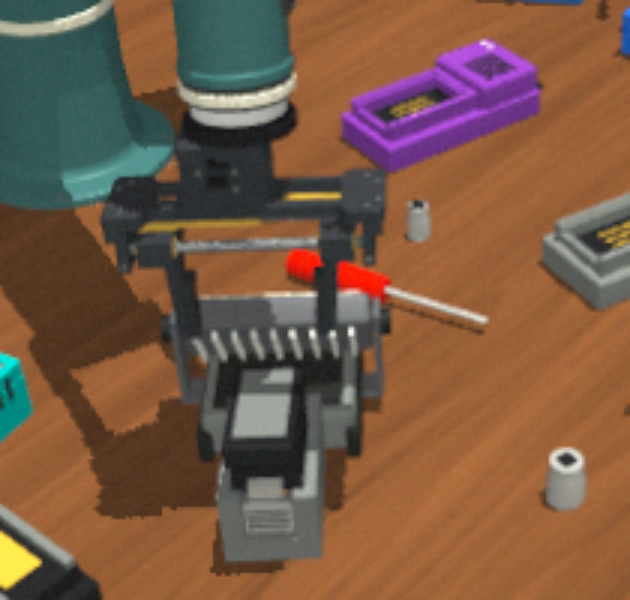

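Visible tips average (206,239.7) in the scene view and the prediction with 35 mm is (205.6,239.3), so that is confirmed. I descend and grip.

```bash
python3 -m pendant '{"dp":[[-0.9,0.2,0.5],[-0.9,0.2,3],[-0.9,0.2,5],[-0.9,0.2,5],[-0.9,0.2,5]],"angular":[[0,-0.02,0],[0,-0.02,0],[0,-0.02,0],[0,-0.02,0],[0,-0.02,0]],"claw":[8.8,8.8,8.8,8.8,8.8]}' && python3 -c "
from h import *
st();tip();tipto(lamp(0,0,78),LY,-10)
cv2.imwrite('pics/w13.png',r.read_camera('wrist')[100:320,150:420])"
```

```text
t: 13.0
position: [0.5334, -0.2434, 0.0763]
tcp_rot: [0.417, 0.904, -0.038, 0.081]
ft_force: [1.1, 0.3, -0.2]
width: 1.003
t 13.00 p [ 0.5334 -0.2434  0.0763] yaw 130.46 tilt -10.29 roll -0.00 F [ 1.07  0.25 -0.17] M [ 0.    0.08 -0.01] w 88.4mm q [-0.42  0.11  2.05 -0.1   0.82 -1.06]
tip in frame -0.3 -0.8 110.8 F -0.51 -0.98 -0.17
dp [ 0.63 -0.08  3.22] ang [-0.0005  0.0051 -0.0023]
```

View pics/w13.png

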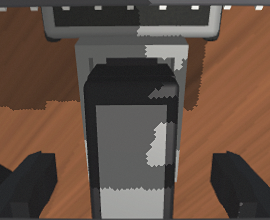

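```bash
python3 -m pendant '{"dp":[[0.3,-0.05,1.2],[0.5,-0.08,2.4],[0.6,-0.08,3.2],[0.6,-0.08,3.2],[0.6,-0.08,3.2]],"angular":[[0,0,0],[0,0,0],[0,0,0],[0,0,0],[0,0,0]],"claw":[8.8,8.8,8.8,8.8,8.8]}' && python3 -c "
from h import *
st();tip()"
```

```text
t: 13.55
position: [0.5311, -0.2425, 0.0429]
tcp_rot: [0.417, 0.905, -0.038, 0.081]
ft_force: [0.0, -0.4, 0.0]
width: 0.999
t 13.55 p [ 0.5311 -0.2425  0.0429] yaw 130.52 tilt -10.22 roll -0.03 F [ 0.03 -0.4   0.01] M [-0.    0.04 -0.01] w 88.0mm q [-0.42  0.15  2.08 -0.11  0.76 -1.05]
tip in frame 1.9 0.3 77.4 F -0.32 0.24 0.01
```

Close with 35 N, holding still.

```bash
python3 -m pendant '{"dp":[[0,0,0],[0,0,0],[0,0,0],[0,0,0],[0,0,0]],"angular":[[0,0,0],[0,0,0],[0,0,0],[0,0,0],[0,0,0]],"claw":[6,5,4.5,4.5,4.5]}' 35 && python3 -m pendant '{"dp":[[0,0,0],[0,0,0],[0,0,0],[0,0,0],[0,0,0]],"angular":[[0,0,0],[0,0,0],[0,0,0],[0,0,0],[0,0,0]],"claw":[4.5,4.5,4.5,4.5,4.5]}' 35 && python3 -c "
from h import *
st();tip();T=R.from_quat(r.observe()['tcp_rot']);print('world up in tool',T.inv().apply([0,0,1]).round(3))"
```

```text
t: 14.05
position: [0.5315, -0.2427, 0.0437]
tcp_rot: [0.417, 0.905, -0.038, 0.081]
ft_force: [-2.3, -1.2, 1.8]
width: 0.569
t: 14.55
position: [0.5315, -0.2428, 0.0437]
tcp_rot: [0.417, 0.905, -0.038, 0.081]
ft_force: [-2.7, 0.8, 2.4]
width: 0.561
t 14.55 p [ 0.5315 -0.2428  0.0437] yaw 130.51 tilt -10.29 roll -0.00 F [-2.69  0.78  2.41] M [-0.07  0.21 -0.04] w 49.4mm q [-0.42  0.15  2.08 -0.11  0.76 -1.05]
tip in frame 1.4 0.1 78.1 F 2.35 1.54 2.41
world up in tool [-0.179 -0.    -0.984]
```

```bash
python3 -m pendant '{"dp":[[-0.1,0,-0.5],[-0.22,0,-1.2],[-0.4,0,-2.2],[-0.7,0,-3.8],[-1.08,0,-5.9]],"angular":[[0,0,0],[0,0,0],[0,0,0],[0,0,0],[0,0,0]],"claw":[4.5,4.5,4.5,4.5,4.5]}' && python3 -m pendant '{"dp":[[-0.7,0,-4],[-1.5,0,-8],[-1.5,0,-8],[-1.5,0,-8],[-1.5,0,-8]],"angular":[[0,-0.05,0],[0,-0.1,0],[0,-0.175,0],[0,-0.175,0],[0,-0.175,0]],"claw":[4.5,4.5,4.5,4.5,4.5]}' && python3 -c "
from h import *
st();tip();cv2.imwrite('pics/w14.png',r.read_camera('wrist'));s=r.read_camera('scene');cv2.imwrite('pics/s14.png',cv2.resize(s[100:330,120:330],None,fx=2.6,fy=2.6))"
```

```text
t: 15.05
position: [0.5305, -0.2422, 0.1032]
tcp_rot: [0.417, 0.905, -0.037, 0.08]
ft_force: [0.1, -0.4, -4.0]
width: 0.566
t: 15.55
position: [0.5307, -0.2422, 0.184]
tcp_rot: [0.412, 0.894, -0.073, 0.159]
ft_force: [-0.7, -1.0, -3.8]
width: 0.567
t 15.55 p [ 0.5307 -0.2422  0.184 ] yaw 130.55 tilt -20.13 roll -0.05 F [-0.7  -0.96 -3.77] M [0.19 0.25 0.04] w 49.9mm q [-0.36 -0.1   2.08 -0.22  0.86 -0.96]
tip in frame 8.2 0.4 216.9 F -0.27 1.15 -3.77
```

View pics/w14.png

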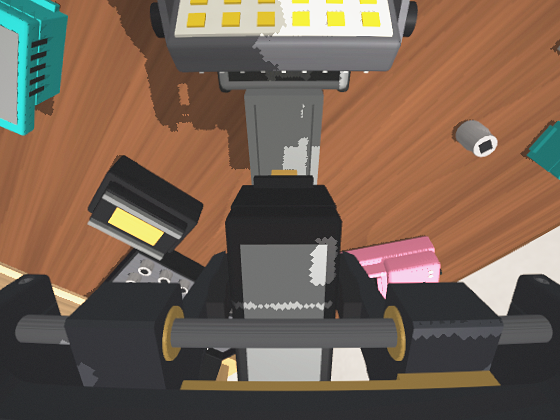

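View pics/s14.png

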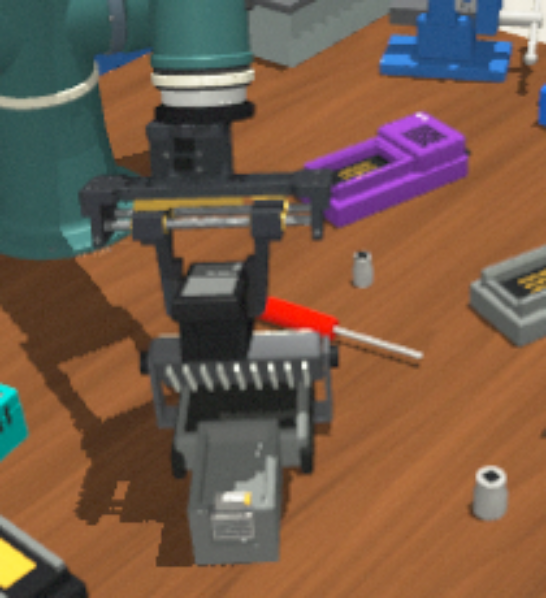

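```bash
cat >> h.py <<'E'
GX,GZ=-3.7,25.5   # tip in pack frame (mm)
def packpt(P,gx=GX,gz=GZ,da=0):
    s=r.observe();P=np.atleast_2d(np.array(P,float))
    Q=np.c_[P[:,0]-gx,-P[:,1],-(P[:,2]-gz)]
    Q=R.from_euler('y',da,degrees=True).apply(Q)+[0,0,-35]
    return s['position']+R.from_quat(s['tcp_rot']).apply(Q/1000)
E
python3 -c "
from h import *
L=[(42,25,58),(42,-25,58),(42,25,40),(42,-25,40),(48,17,9),(48,-17,9),(48,17,2)]
for p,q in zip(L,proj('wrist',packpt(L))):print(p,q.round(1))
I=cv2.imread('pics/w14.png');cv2.imwrite('pics/w14c.png',cv2.resize(cv2.convertScaleAbs(I[160:300,210:360],alpha=2,beta=10),None,fx=4,fy=4,interpolation=cv2.INTER_CUBIC))"
```

```text
(42, 25, 58) [222.6 210. ]
(42, -25, 58) [343.9 210. ]
(42, 25, 40) [230.1 197.9]
(42, -25, 40) [336.4 197.9]
(48, 17, 9) [253.2 172.4]
(48, -17, 9) [313.4 172.4]
(48, 17, 2) [254.4 170.1]
```

View pics/w14c.png

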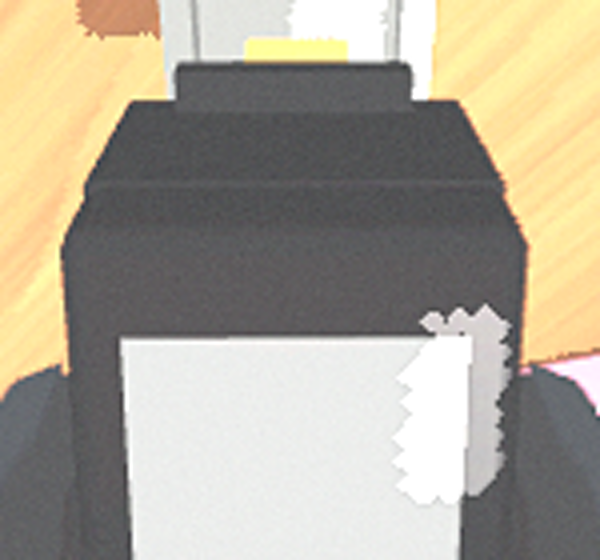

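```bash
python3 -c "
from h import *
from scipy.optimize import least_squares
L=[(42,25,40),(42,-25,40),(48,17,2),(48,-17,2),(42,25,0),(42,-25,0)]
O=np.array([(231.3,206.2),(335.7,206.2),(254,175.6),(312.6,175.6),(243.7,185),(324.5,185)])
f=lambda v:(proj('wrist',packpt(L,*v))-O).ravel()
s=least_squares(f,[GX,GZ,0]);print(s.x,s.fun.reshape(-1,2).round(1));print(f([GX,GZ,0]).reshape(-1,2).round(1))"
```

```text
[ 0.54291138 27.69527581  1.26954599] [[-0.2 -0. ]
 [-0.3 -0. ]
 [ 0.7  0.2]
 [-0.7  0.2]
 [-1.5 -0.2]
 [-0.1 -0.2]]
[[-1.2 -8.3]
 [ 0.7 -8.3]
 [ 0.4 -5.5]
 [-0.3 -5.5]
 [-2.  -5.6]
 [ 0.4 -5.6]]
```

```bash
cat >> h.py <<'E'
GX,GZ,DA=.5,27.7,1.27
def pk(xc,yc,zc,th,O=None,Y=None):
    """rear-bottom core edge middle (42,0,0) at charger (xc,yc,30+zc) mm, nose up th deg"""
    O=CO if O is None else O;Y=CY if Y is None else Y
    tilt=-(th+DA)
    T=rot(Y,tilt)
    q=R.from_euler('y',DA,degrees=True).apply([42-GX,0,GZ])+[0,0,-35]  # corner rel TCP in tool
    pos=fr(O,Y,xc,yc,30+zc)-T.apply(q/1000)
    print('TCP',pos.round(4));to(pos,Y,tilt)
E
python3 -c "
from h import *
pk(32,0,80,20)"
```

```text
TCP [0.5625 0.1725 0.1176]
dp [30.01 29.37 -4.  ] ang [ 0.3637 -0.0176  0.9653]
```

```bash
python3 -m pendant '{"dp":[[2,2,-0.3],[5,5,-0.7],[8.5,8.3,-1.1],[12,11.7,-1.6],[15.5,15.2,-2.1]],"angular":[[0.05,0,0.12],[0.1,0,0.25],[0.14,-0.01,0.38],[0.19,-0.01,0.51],[0.24,-0.01,0.64]],"claw":[4.5,4.5,4.5,4.5,4.5]}' && python3 -c "
from h import *
st();pk(32,0,80,20)"
```

```text
t: 16.15
position: [0.5458, -0.062, 0.1549]
tcp_rot: [0.656, 0.733, -0.12, 0.133]
ft_force: [0.9, -0.4, -2.5]
width: 0.563
t 16.15 p [ 0.5458 -0.062   0.1549] yaw 96.28 tilt -20.72 roll -0.08 F [ 0.89 -0.41 -2.53] M [0.36 0.01 0.01] w 49.6mm q [ 0.08  0.06  1.98 -0.4   1.13  0.15]
TCP [0.5625 0.1725 0.1176]
dp [22.95  4.24 -4.7 ] ang [ 0.1543 -0.0092  0.4058]
```

```bash
python3 -m pendant '{"dp":[[4.5,0.8,-1.5],[9,1.6,-3],[13.5,2.5,-4],[18,3.3,-4.5],[22,4,-4.8]],"angular":[[0.04,0,0.1],[0.07,0,0.2],[0.11,-0.01,0.3],[0.154,-0.01,0.4],[0.154,-0.01,0.4]],"claw":[4.5,4.5,4.5,4.5,4.5]}' && python3 -m pendant '{"dp":[[0,0,0],[0,0,0],[0,0,0],[0,0,0],[0,0,0]],"angular":[[0,0,0],[0,0,0],[0,0,0],[0,0,0],[0,0,0]],"claw":[4.5,4.5,4.5,4.5,4.5]}' && python3 -c "
from h import *
st();pk(32,0,80,20)
np.save('w15.npy',r.camera_model('wrist'),allow_pickle=True);I=r.read_camera('wrist');cv2.imwrite('pics/w15.png',I);cv2.imwrite('pics/w15c.png',cv2.resize(cv2.convertScaleAbs(I[0:230,200:370],alpha=1.3,beta=15),None,fx=2.6,fy=2.6,interpolation=cv2.INTER_CUBIC))"
```

```text
t: 16.65
position: [0.5616, 0.1655, 0.1212]
tcp_rot: [0.795, 0.578, -0.15, 0.108]
ft_force: [0.8, -0.8, -4.1]
width: 0.563
t: 17.15
position: [0.56, 0.1618, 0.1235]
tcp_rot: [0.795, 0.578, -0.149, 0.109]
ft_force: [-0.1, -0.6, -2.8]
width: 0.564
t 17.15 p [0.56   0.1618 0.1235] yaw 72.01 tilt -21.28 roll 0.00 F [-0.13 -0.62 -2.78] M [ 0.28 -0.03  0.02] w 49.7mm q [ 0.41  0.33  1.72 -0.28  1.35  0.83]
TCP [0.5625 0.1725 0.1176]
dp [ 1.24 -0.09  0.15] ang [0.0039 0.0002 0.0099]
```

View pics/w15.png

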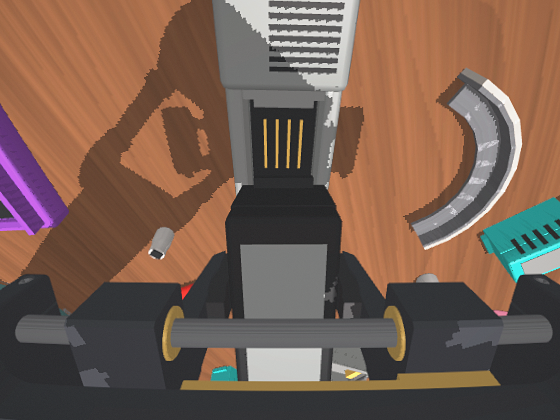

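View pics/w15c.png

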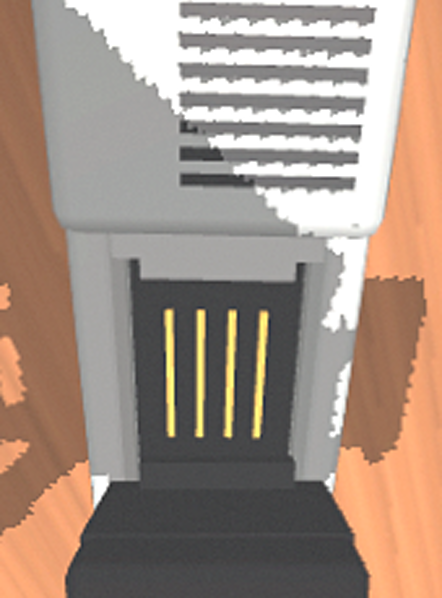

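```bash
python3 - <<'E'
from h import *
m=np.load('w15.npy',allow_pickle=True).item()
c=lambda L:[[(p[0]+.5)/2.6-.5+200,(p[1]+.5)/2.6-.5] for p in L]
B=plane('wrist',c([(140,281),(297,281)]),.041,m)
T=plane('wrist',c([(138,258),(298,258)]),.047,m)
F=plane('wrist',c([(136,300),(141,458),(293,458),(300,300)]),.030,m)
C=plane('wrist',c([(164,310),(268,310),(262,437),(170,437)]),.030,m)
for n,q in(('lipbot',B),('liptop',T),('floor',F),('cont',C)):print(n,q.mean(0).round(4),np.linalg.norm(q[0]-q[1]).round(4), [((p-CO)@np.array([np.cos(np.radians(CY)),np.sin(np.radians(CY)),0])*1000).round(1) for p in q],[((p-CO)@np.array([-np.sin(np.radians(CY)),np.cos(np.radians(CY)),0])*1000).round(1) for p in q])
d=B[1]-B[0];print('yaw',np.degrees(np.arctan2(d[1],d[0]))+90)
for a,b in((0,1),(3,2)):d=F[a]-F[b];print(np.degrees(np.arctan2(d[1],d[0])))
d=C[0]+C[1]-C[2]-C[3];print(np.degrees(np.arctan2(d[1],d[0])))
# pack predicted in image
L=[(48,17,2),(48,-17,2),(42,25,0),(42,-25,0),(42,25,40),(42,-25,40)]
print(((proj('wrist',packpt(L,GX,GZ,DA),m)-[200,0])*2.6).round(0).tolist())
E
```

```text
lipbot [0.5786 0.2204 0.041 ] 0.0463 [np.float64(40.1), np.float64(40.5)] [np.float64(23.3), np.float64(-23.0)]
liptop [0.5811 0.2289 0.047 ] 0.0451 [np.float64(48.9), np.float64(49.3)] [np.float64(22.9), np.float64(-22.2)]
floor [0.566  0.1828 0.03  ] 0.0591 [np.float64(29.9), np.float64(-29.1), np.float64(-28.6), np.float64(30.4)] [np.float64(25.9), np.float64(27.4), np.float64(-27.7), np.float64(-25.7)]
cont [0.5664 0.1856 0.03  ] 0.033 [np.float64(26.7), np.float64(27.0), np.float64(-19.9), np.float64(-20.2)] [np.float64(17.2), np.float64(-15.8), np.float64(-16.1), np.float64(16.7)]
yaw 71.9845827429373
69.91777479025811
73.41402261848907
71.92399965826198
[[146.0, 455.0], [295.0, 455.0], [113.0, 479.0], [327.0, 479.0], [85.0, 534.0], [357.0, 534.0]]
```

```bash
python3 - <<'E'
from h import *
m=np.load('w15.npy',allow_pickle=True).item()
u=lambda P:((P-CO)@np.array([np.cos(np.radians(CY)),np.sin(np.radians(CY)),0])*1000).round(1)
c=lambda L:[[(p[0]+.5)/2.6-.5+200,(p[1]+.5)/2.6-.5] for p in L]
for row in(233,258,281):
  for z in(.041,.047,.048,.058):print(row,z,u(plane('wrist',c([(218,row)]),z,m)))
for P in[(44,0,41),(44,0,47),(50,0,47),(50,0,48),(58,0,58),(58,0,48)]:print(P,((proj('wrist',[chg(*P)],m)[0]-[200,0])*2.6).round(0))
print(m['position'],r.camera_model('wrist')['position'])
E
```

```text
233 0.041 [54.1]
233 0.047 [56.]
233 0.048 [56.3]
233 0.058 [59.4]
258 0.041 [47.]
258 0.047 [49.1]
258 0.048 [49.4]
258 0.058 [52.8]
281 0.041 [40.3]
281 0.047 [42.5]
281 0.048 [42.8]
281 0.058 [46.6]
(44, 0, 41) [218. 268.]
(44, 0, 47) [218. 275.]
(50, 0, 47) [219. 254.]
(50, 0, 48) [219. 255.]
(58, 0, 58) [219. 237.]
(58, 0, 48) [219. 226.]
[0.60336325 0.29829934 0.26188383] [0.6033102  0.29843766 0.26194439]
```

```bash
cat >> h.py <<'E'
CO=np.array([.5656,.1816,0]);CY=71.8
def corner():
    p=packpt([(42,0,0),(48,0,9),(-42,0,0)],GX,GZ,DA)-CO
    a=np.radians(CY);u=np.array([np.cos(a),np.sin(a),0]);v=np.array([-u[1],u[0],0])
    s=r.observe();M=R.from_quat(s['tcp_rot']).as_matrix()
    print("corner x,y,z-30",(p[0]@u*1000).round(1),(p[0]@v*1000).round(1),(p[0][2]*1000-30).round(1),"tongue top",(p[1]@u*1000).round(1),(p[1][2]*1000-30).round(1),"front",(p[2]@u*1000).round(1),(p[2][2]*1000-30).round(1),"th %.2f"%(-np.degrees(np.arctan2(M[2,0],-M[2,2]))-DA),"F",(s['ft_force']@u).round(2),(s['ft_force']@v).round(2),s['ft_force'][2].round(2),"M",s['moment'].round(2),"w %.1f t %.2f"%(s['width']*88.1,s['t']))
E
python3 -c "
from h import *
corner();pk(32,0,80,20);pk(32,0,15,20)"
```

```text
corner x,y,z-30 21.8 -0.7 85.9 tongue top 30.5 92.3 front -57.2 114.7 th 20.00 F -0.27 -0.42 -3.53 M [ 0.28 -0.01  0.04] w 49.9 t 17.20
TCP [0.5624 0.1719 0.1176]
dp [ 1.17 -0.08  0.18] ang [0.0014 0.0001 0.0035]
TCP [0.5624 0.1719 0.0526]
dp [ 3.53 -0.08  6.24] ang [0.0014 0.0001 0.0035]
```

```bash
python3 -m pendant '{"dp":[[1.2,-0.08,0.4],[1.9,-0.08,2],[2.6,-0.08,4],[3.2,-0.08,5.6],[3.4,-0.08,6.1]],"angular":[[0,0,0.003],[0,0,0.003],[0,0,0.003],[0,0,0.003],[0,0,0.003]],"claw":[4.5,4.5,4.5,4.5,4.5]}' && python3 -c "
from h import *
corner();pk(32,0,15,20);pk(32,0,4,20)
I=r.read_camera('wrist');cv2.imwrite('pics/w16.png',I[0:300,150:420])"
```

```text
t: 17.7
position: [0.5598, 0.1713, 0.0504]
tcp_rot: [0.795, 0.577, -0.152, 0.108]
ft_force: [0.6, -1.3, -2.9]
width: 0.566
corner x,y,z-30 30.6 2.4 12.6 tongue top 39.4 19.0 front -48.2 41.7 th 20.24 F -1.05 -0.95 -2.9 M [ 0.21 -0.1  -0.  ] w 49.8 t 17.70
TCP [0.5624 0.1719 0.0526]
dp [ 0.04  0.23 -0.26] ang [-0.0021  0.0043  0.0037]
TCP [0.5624 0.1719 0.0416]
dp [0.45 0.23 0.77] ang [-0.0021  0.0043  0.0037]
```

View pics/w16.png

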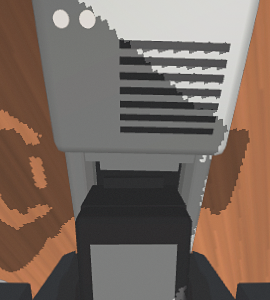

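```bash
python3 -m pendant '{"dp":[[0,0.1,0],[0,0.15,0],[0,0.15,0],[0,0.15,0],[0,0.15,0]],"angular":[[0,0,0.003],[0,0,0.003],[0,0,0.003],[0,0,0.003],[0,0,0.003]],"claw":[4.5,4.5,4.5,4.5,4.5]}' && python3 -c "
from h import *
corner();pk(32,0,4,20)
np.save('w17.npy',r.camera_model('wrist'),allow_pickle=True)
I=r.read_camera('wrist');cv2.imwrite('pics/w17.png',I);cv2.imwrite('pics/w17c.png',cv2.resize(cv2.convertScaleAbs(I[130:240,210:360],alpha=1.6,beta=20),None,fx=5,fy=5,interpolation=cv2.INTER_CUBIC))
L=[(48,17,9),(48,-17,9),(42,25,40),(42,-25,40)]
print('pack',((proj('wrist',packpt(L,GX,GZ,DA))-[210,130])*5).round(0).tolist())
print('lip',((proj('wrist',[chg(44,22,47),chg(44,-22,47),chg(50,22,47),chg(50,-22,47),chg(58,0,58)])-[210,130])*5).round(0).tolist())"
```

```text
t: 18.25
position: [0.5637, 0.1719, 0.0544]
tcp_rot: [0.796, 0.576, -0.149, 0.109]
ft_force: [-0.9, -0.6, -3.2]
width: 0.568
corner x,y,z-30 32.4 -1.3 16.8 tongue top 41.1 23.2 front -46.5 45.5 th 20.00 F -0.87 0.69 -3.17 M [ 0.32 -0.04 -0.03] w 50.0 t 18.25
TCP [0.5624 0.1719 0.0416]
dp [ 0.43 -0.13  1.21] ang [ 0.0021 -0.     -0.0012]
pack [[226.0, 240.0], [523.0, 240.0], [115.0, 378.0], [637.0, 377.0]]
lip [[175.0, 190.0], [553.0, 189.0], [170.0, 145.0], [557.0, 144.0], [364.0, 130.0]]
```

View pics/w17c.png

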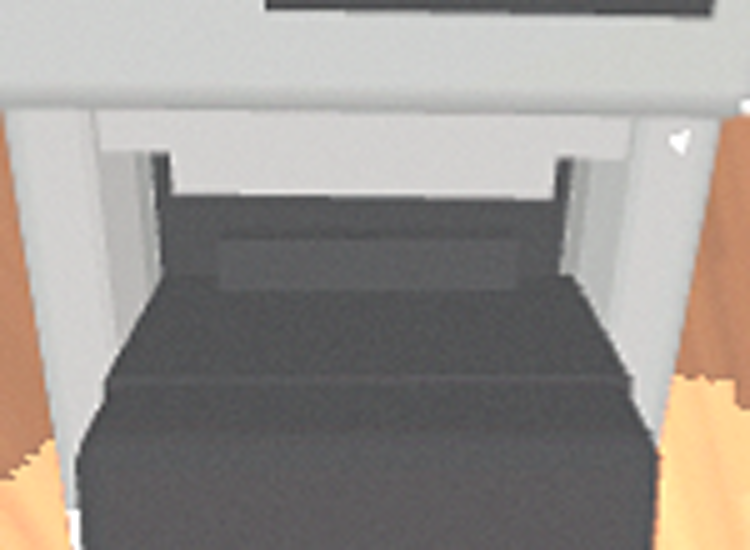

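```bash
cat >> h.py <<'E'
CO=np.array([.5654,.1810,0]);CY=71.4
E
python3 -c "
from h import *
corner();pk(31.5,-.6,4,20);pk(31.5,-.6,1.5,20)"
```

```text
corner x,y,z-30 33.0 -0.9 16.7 tongue top 41.7 23.1 front -46.0 45.4 th 20.01 F 0.06 -0.1 -3.92 M [ 0.25 -0.03  0.01] w 49.6 t 18.30
TCP [0.5625 0.1706 0.0416]
dp [ 0.32 -0.06  1.23] ang [0.0045 0.0001 0.0054]
TCP [0.5625 0.1706 0.0391]
dp [ 0.42 -0.07  1.47] ang [0.0045 0.0001 0.0054]
```

```bash
python3 -m pendant '{"dp":[[0.07,-0.05,0.3],[0.15,-0.05,0.6],[0.25,-0.05,0.9],[0.34,-0.05,1.2],[0.36,-0.05,1.3]],"angular":[[0,0,0.003],[0.004,0,0.006],[0.004,0,0.006],[0.004,0,0.006],[0.004,0,0.006]],"claw":[4.5,4.5,4.5,4.5,4.5]}' && python3 -c "
from h import *
corner();pk(31.5,-.6,2,20)"
```

```text
t: 18.8
position: [0.562, 0.1704, 0.0396]
tcp_rot: [0.798, 0.573, -0.151, 0.108]
ft_force: [-1.1, -0.7, -3.3]
width: 0.564
corner x,y,z-30 31.1 -0.2 2.0 tongue top 39.8 8.4 front -47.8 30.8 th 20.08 F -0.99 0.85 -3.28 M [ 0.32 -0.03  0.04] w 49.7 t 18.80
TCP [0.5625 0.1706 0.0396]
dp [ 0.04  0.04 -0.01] ang [-0.0009  0.0014 -0.0002]
```

```bash
python3 -m pendant '{"dp":[[0.02,0,0.05],[0.04,0,0.1],[0.05,0,0.14],[0.05,0,0.14],[0.05,0,0.14]],"angular":[[0,0,0],[0,0,0],[0,0,0],[0,0,0],[0,0,0]],"claw":[4.5,4.5,4.5,4.5,4.5]}' && python3 -c "
from h import *
corner();pk(36,-.4,0.8,20)"
```

```text
t: 19.3
position: [0.5626, 0.1706, 0.039]
tcp_rot: [0.798, 0.573, -0.15, 0.108]
ft_force: [0.2, 0.5, -3.1]
width: 0.564
corner x,y,z-30 31.4 -0.6 1.4 tongue top 40.2 7.8 front -47.5 30.2 th 20.03 F 0.53 0.0 -3.1 M [ 0.29 -0.08  0.05] w 49.7 t 19.30
TCP [0.5638 0.175  0.0384]
dp [ 0.45 -0.02 -0.11] ang [ 0.0001  0.0005 -0.0004]
```

```bash
python3 -m pendant '{"dp":[[0.12,0,-0.045],[0.24,0,-0.09],[0.36,0,-0.13],[0.45,0,-0.16],[0.45,0,-0.16]],"angular":[[0,0,0],[0,0,0],[0,0,0],[0,0,0],[0,0,0]],"claw":[4.5,4.5,4.5,4.5,4.5]}' && python3 -c "
from h import *
corner();pk(36.3,-.4,1,20)
I=r.read_camera('wrist');cv2.imwrite('pics/w18c.png',cv2.resize(cv2.convertScaleAbs(I[130:240,210:360],alpha=1.6,beta=20),None,fx=5,fy=5,interpolation=cv2.INTER_CUBIC))"
```

```text
t: 19.8
position: [0.5641, 0.1753, 0.0388]
tcp_rot: [0.798, 0.573, -0.15, 0.108]
ft_force: [-0.1, 0.5, -3.8]
width: 0.567
corner x,y,z-30 36.4 -0.6 1.1 tongue top 45.1 7.5 front -42.6 29.9 th 20.03 F 0.48 0.28 -3.81 M [ 0.26 -0.08 -0.03] w 49.9 t 19.80
TCP [0.5639 0.1753 0.0386]
dp [-0.   -0.02  0.02] ang [ 0.0001  0.0006 -0.0002]
```

View pics/w18c.png

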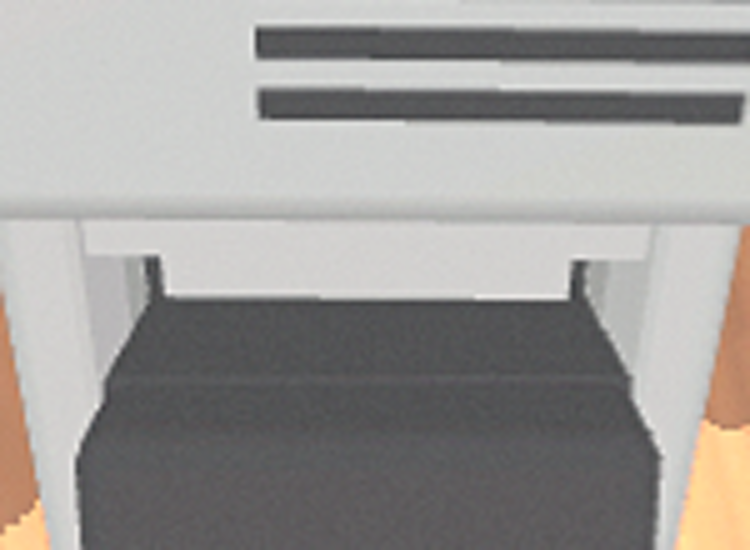

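```bash
python3 -c "
from h import *
for x,t in((37,18),(37.6,16),(38.3,14),(38.9,12)):pk(x,-.5,1,t)"
```

```text
TCP [0.5641 0.1757 0.0371]
dp [ 0.11 -0.01  0.13] ang [ 0.      0.0356 -0.0003]
TCP [0.5643 0.1761 0.0356]
dp [ 0.2  -0.01  0.25] ang [ 0.      0.0705 -0.0003]
TCP [0.5644 0.1766 0.0342]
dp [ 0.31 -0.01  0.37] ang [ 0.      0.1054 -0.0003]
TCP [0.5646 0.1771 0.0327]
dp [ 0.41 -0.01  0.49] ang [ 0.      0.1403 -0.0003]
```

```bash
python3 -m pendant '{"dp":[[0.11,0,0.13],[0.2,0,0.25],[0.31,0,0.37],[0.41,0,0.49],[0.41,0,0.49]],"angular":[[0,0.035,0],[0,0.07,0],[0,0.105,0],[0,0.14,0],[0,0.14,0]],"claw":[4.5,4.5,4.5,4.5,4.5]}' && python3 -c "
from h import *
corner()
for x,t in((39.5,10),(40.1,8),(40.7,6.5),(41.2,5)):pk(x,-.5,.7,t)
I=r.read_camera('wrist');cv2.imwrite('pics/w19c.png',cv2.resize(cv2.convertScaleAbs(I[130:240,210:360],alpha=1.6,beta=20),None,fx=5,fy=5,interpolation=cv2.INTER_CUBIC))"
```

```text
t: 20.35
position: [0.5642, 0.176, 0.0329]
tcp_rot: [0.807, 0.579, -0.094, 0.068]
ft_force: [0.2, -0.6, -3.1]
width: 0.561
corner x,y,z-30 37.8 -0.5 1.2 tongue top 45.5 8.8 front -44.4 18.7 th 12.04 F -0.53 -0.39 -3.11 M [ 0.18 -0.02 -0.  ] w 49.4 t 20.35
TCP [0.5648 0.1776 0.0309]
dp [0.21 0.   0.16] ang [-0.0004  0.0356 -0.0014]
TCP [0.565  0.1782 0.0294]
dp [0.31 0.   0.29] ang [-0.0004  0.0705 -0.0014]
TCP [0.5652 0.1788 0.0282]
dp [0.4  0.   0.38] ang [-0.0003  0.0967 -0.0014]
TCP [0.5654 0.1794 0.0271]
dp [0.48 0.   0.48] ang [-0.0003  0.1228 -0.0014]
```

View pics/w19c.png

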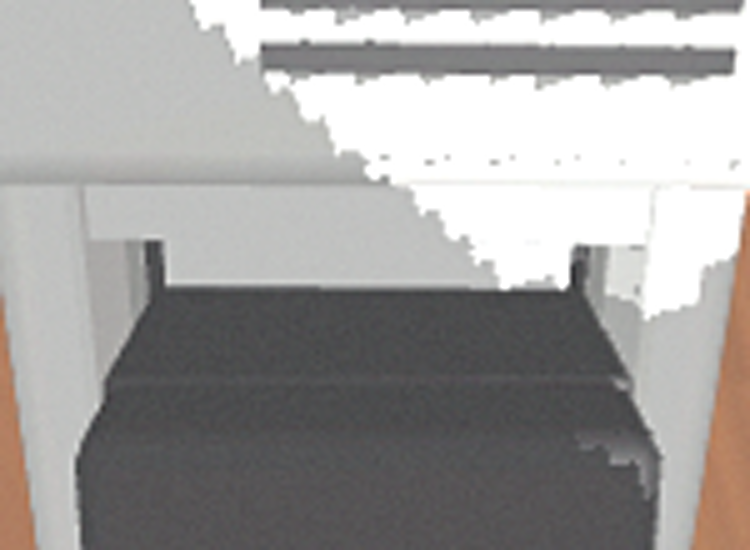

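```bash
python3 -m pendant '{"dp":[[0.12,0,0.06],[0.21,0,0.16],[0.31,0,0.29],[0.4,0,0.38],[0.48,0,0.48]],"angular":[[0,0.01,0],[0,0.035,0],[0,0.07,0],[0,0.097,0],[0,0.122,0]],"claw":[4.5,4.5,4.5,4.5,4.5]}' && python3 -c "
from h import *
corner()
for x,t in((41,5),(41.3,4),(41.5,3),(41.7,2),(41.8,1),(42,0)):pk(x,-.4,.5 if t>2 else .2,t)"
```

```text
t: 20.9
position: [0.5657, 0.1801, 0.0267]
tcp_rot: [0.811, 0.582, -0.044, 0.031]
ft_force: [-0.1, -1.0, -2.5]
width: 0.565
corner x,y,z-30 42.0 -0.6 0.4 tongue top 48.8 8.8 front -41.7 7.6 th 4.91 F -0.99 -0.2 -2.54 M [-0.28  0.02  0.01] w 49.8 t 20.90
TCP [0.5652 0.1792 0.0269]
dp [-0.1  -0.01 -0.01] ang [ 0.     -0.0016 -0.0008]
TCP [0.5653 0.1796 0.0262]
dp [-0.06 -0.01  0.06] ang [ 0.      0.0158 -0.0008]
TCP [0.5654 0.1798 0.0254]
dp [-0.02 -0.01  0.13] ang [ 0.      0.0333 -0.0008]
TCP [0.5655 0.1801 0.0244]
dp [ 0.02 -0.01  0.23] ang [ 0.0001  0.0507 -0.0008]
TCP [0.5656 0.1803 0.0236]
dp [ 0.05 -0.01  0.31] ang [ 0.0001  0.0682 -0.0008]
TCP [0.5657 0.1806 0.0229]
dp [ 0.09 -0.01  0.38] ang [ 0.0001  0.0856 -0.0008]
```

```bash
python3 -m pendant '{"dp":[[-0.04,0,0.06],[-0.02,0,0.13],[0,0,0.2],[0.02,0,0.25],[0.02,0,0.25]],"angular":[[0,0.016,0],[0,0.033,0],[0,0.045,0],[0,0.055,0],[0,0.055,0]],"claw":[4.5,4.5,4.5,4.5,4.5]}' && python3 -c "
from h import *
corner();pk(42,-.4,0,0)
I=r.read_camera('wrist');cv2.imwrite('pics/w20.png',I);cv2.imwrite('pics/s20.png',cv2.resize(r.read_camera('scene')[130:260,260:420],None,fx=4,fy=4,interpolation=cv2.INTER_CUBIC))"
```

```text
t: 21.4
position: [0.5656, 0.1802, 0.0244]
tcp_rot: [0.812, 0.583, -0.022, 0.016]
ft_force: [0.0, -0.3, -4.5]
width: 0.563
corner x,y,z-30 41.8 -0.5 0.3 tongue top 48.1 9.1 front -42.1 3.0 th 1.86 F -0.24 -0.12 -4.48 M [-0.    0.11 -0.05] w 49.6 t 21.40
TCP [0.5657 0.1806 0.0227]
dp [ 0.05 -0.01  0.16] ang [-0.0001  0.0324 -0.0006]
```

View pics/w20.png

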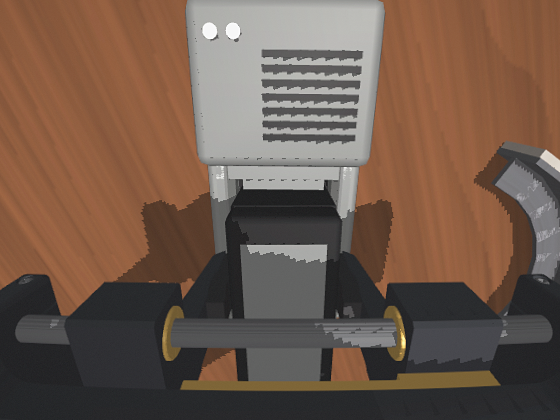

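View pics/s20.png

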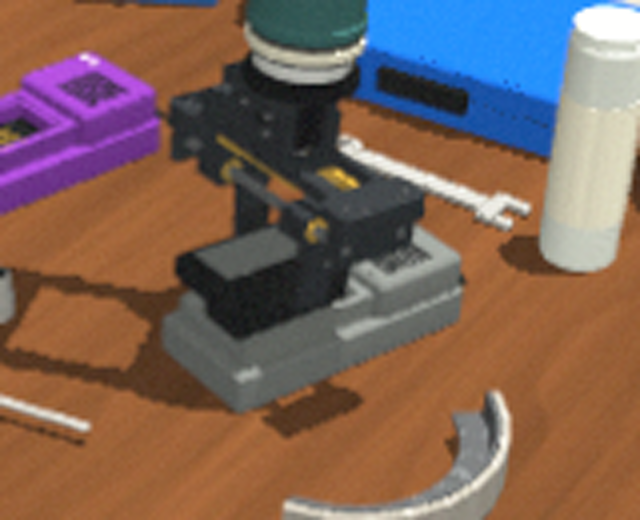

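```bash
python3 -m pendant '{"dp":[[0.02,0,0.05],[0.03,0,0.1],[0.05,0,0.16],[0.05,0,0.16],[0.05,0,0.16]],"angular":[[0,0.01,0],[0,0.02,0],[0,0.032,0],[0,0.032,0],[0,0.032,0]],"claw":[4.5,4.5,4.5,4.5,4.5]}' && python3 -c "
from h import *
corner()"
```

```text
t: 22.0
position: [0.5658, 0.1805, 0.0228]
tcp_rot: [0.812, 0.583, -0.009, 0.007]
ft_force: [-0.0, 0.5, -3.5]
width: 0.566
corner x,y,z-30 42.0 -0.6 0.0 tongue top 48.0 9.0 front -42.0 0.1 th 0.04 F 0.46 0.16 -3.48 M [-0.07  0.07 -0.04] w 49.8 t 22.00
```

```bash
python3 -m pendant '{"dp":[[0,0,0.03],[0,0,0.06],[0,0,0.09],[0,0,0.09],[0,0,0.09]],"angular":[[0,0,0],[0,0,0],[0,0,0],[0,0,0],[0,0,0]],"claw":[4.5,4.5,4.5,4.5,4.5]}' && python3 -c "
from h import *
corner()"; python3 -m pendant '{"dp":[[0,0,0.03],[0,0,0.06],[0,0,0.06],[0,0,0.06],[0,0,0.06]],"angular":[[0,0,0],[0,0,0],[0,0,0],[0,0,0],[0,0,0]],"claw":[4.5,4.5,4.5,4.5,4.5]}' && python3 -c "
from h import *
corner()"
```

```text
t: 22.5
position: [0.566, 0.1807, 0.022]
tcp_rot: [0.812, 0.583, -0.009, 0.007]
ft_force: [0.2, -1.1, -2.0]
width: 0.568
corner x,y,z-30 42.2 -0.6 -0.7 tongue top 48.2 8.3 front -41.8 -0.7 th 0.04 F -0.93 -0.55 -1.95 M [-0.06  0.07 -0.  ] w 50.0 t 22.50
t: 23.0
position: [0.566, 0.1806, 0.0218]
tcp_rot: [0.812, 0.583, -0.009, 0.007]
ft_force: [-3.5, -2.2, 3.4]
width: 0.564
corner x,y,z-30 42.0 -0.7 -1.0 tongue top 48.1 8.0 front -42.0 -0.9 th 0.05 F -3.24 2.65 3.4 M [-0.17  0.53  0.03] w 49.7 t 23.00
```

```bash
python3 -m pendant '{"dp":[[0,0,-0.06],[-0.08,-0.1,-0.06],[-0.08,-0.1,-0.06],[-0.08,-0.1,-0.03],[-0.08,-0.1,-0.03]],"angular":[[0,0,0],[0,0,0],[0,0,0],[0,0,0],[0,0,0]],"claw":[4.5,4.5,4.5,4.5,4.5]}' && python3 -c "
from h import *
corner()"; python3 -m pendant '{"dp":[[0,0,0.04],[0,0,0.07],[0,0,0.07],[0,0,0.07],[0,0,0.07]],"angular":[[0,0,0],[0,0,0],[0,0,0],[0,0,0],[0,0,0]],"claw":[4.5,4.5,4.5,4.5,4.5]}' && python3 -c "
from h import *
corner()
I=r.read_camera('wrist');cv2.imwrite('pics/w21.png',I);cv2.imwrite('pics/s21.png',cv2.resize(r.read_camera('scene')[150:240,290:390],None,fx=6,fy=6,interpolation=cv2.INTER_CUBIC))"
```

```text
t: 23.5
position: [0.5653, 0.1805, 0.0218]
tcp_rot: [0.812, 0.583, -0.009, 0.007]
ft_force: [1.6, 0.7, -0.7]
width: 0.564
corner x,y,z-30 41.8 -0.1 -0.9 tongue top 47.8 8.1 front -42.2 -0.9 th -0.01 F 1.14 -1.26 -0.73 M [ 0.14 -0.26 -0.01] w 49.7 t 23.50
t: 24.0
position: [0.5653, 0.1803, 0.0215]
tcp_rot: [0.812, 0.583, -0.009, 0.007]
ft_force: [0.3, -0.6, 5.9]
width: 0.567
corner x,y,z-30 41.6 -0.1 -1.2 tongue top 47.6 7.8 front -42.4 -1.2 th 0.01 F -0.45 -0.47 5.94 M [ 0.14 -0.08 -0.09] w 50.0 t 24.00
```

View pics/s21.png

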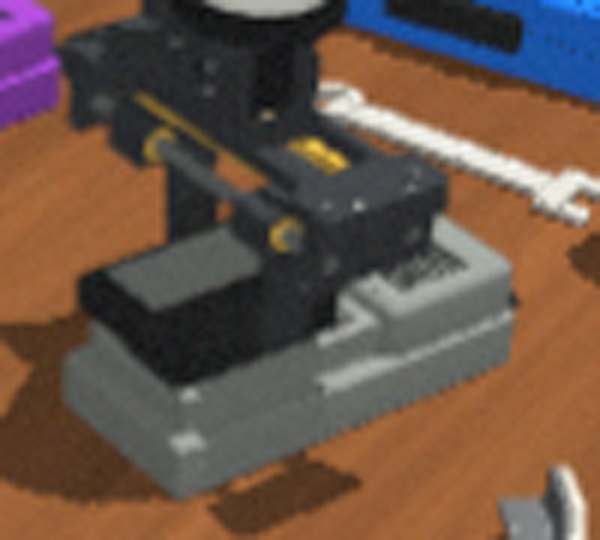

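View pics/w21.png

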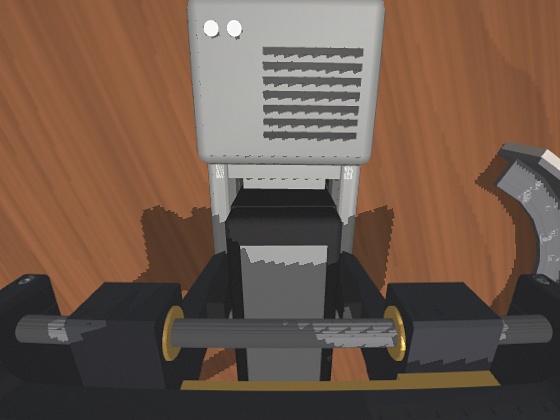

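Vertical load is +6 N with nearly no side force or moment, so the pack rests on the floor. I release it.

```bash
python3 -m pendant '{"dp":[[0,0,-0.03],[0,0,-0.03],[0,0,-0.03],[0,0,-0.03],[0,0,-0.03]],"angular":[[0,0,0],[0,0,0],[0,0,0],[0,0,0],[0,0,0]],"claw":[5.1,5.3,5.6,6,6.5]}' && python3 -m pendant '{"dp":[[0,0,0],[0,0,0],[0,0,-1],[0,0,-3],[0,0,-5]],"angular":[[0,0,0],[0,0,0],[0,0,0],[0,0,0],[0,0,0]],"claw":[7.5,8,8,8,8]}' && python3 -m pendant '{"dp":[[0,0,-4],[0,0,-8],[0,0,-12],[0,0,-12],[0,0,-12]],"angular":[[0,0,0],[0,0,0],[0,0,0],[0,0,0],[0,0,0]],"claw":[8,8,8,8,8]}' && python3 -c "
from h import *
st();np.save('w22.npy',r.camera_model('wrist'),allow_pickle=True)
I=r.read_camera('wrist');cv2.imwrite('pics/w22.png',I);s=r.read_camera('scene');cv2.imwrite('pics/s22.png',cv2.resize(s[150:240,290:390],None,fx=6,fy=6,interpolation=cv2.INTER_CUBIC));cv2.imwrite('pics/s22f.png',s)"
```

```text
t: 24.6
position: [0.5641, 0.1801, 0.0207]
tcp_rot: [0.812, 0.583, -0.01, 0.007]
ft_force: [0.4, -0.0, 0.3]
width: 0.732
t: 25.1
position: [0.5648, 0.1812, 0.072]
tcp_rot: [0.812, 0.583, -0.01, 0.007]
ft_force: [-0.4, 0.6, 0.3]
width: 0.904
t: 25.6
position: [0.567, 0.1843, 0.1936]
tcp_rot: [0.812, 0.583, -0.007, 0.007]
ft_force: [0.4, -0.3, -0.1]
width: 0.909
t 25.60 p [0.567  0.1843 0.1936] yaw 71.38 tilt -1.18 roll 0.20 F [ 0.39 -0.3  -0.14] M [-0.1   0.11  0.  ] w 80.1mm q [ 0.28  0.13  1.78 -0.02  1.24  0.62]
```

View pics/w22.png

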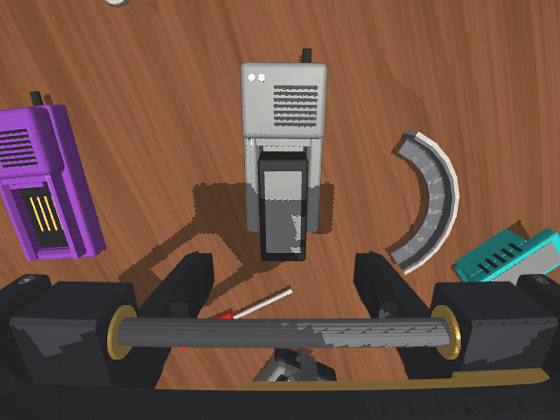

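View pics/s22.png

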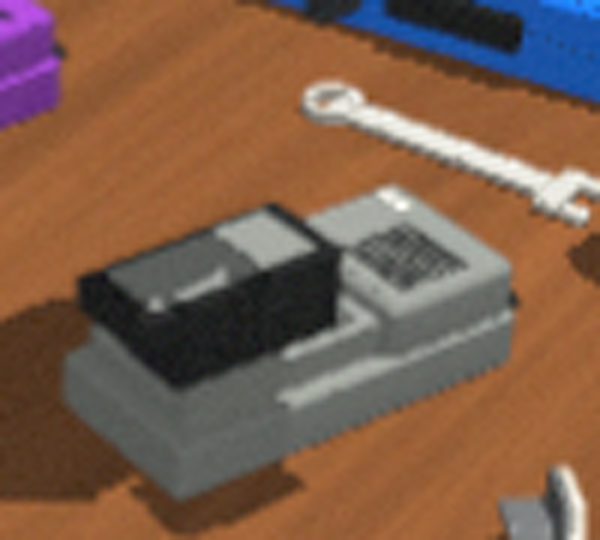

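View pics/s22f.png

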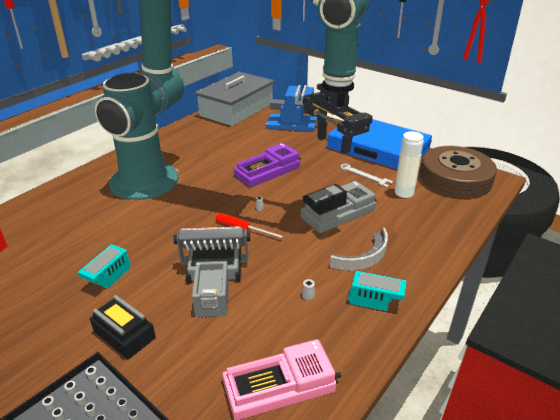

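```bash
python3 - <<'E'
from h import *
for dz,name in((0,'flat'),):
  P=[chg(-72,25,88),chg(-72,-25,88),chg(42,-25,88),chg(42,25,88),chg(-72,-25,70),chg(42,-25,48),chg(-72,25,70)]
  print(((proj('scene',P)-[290,150])*6).round(0).tolist())
  s=cv2.imread('pics/s22.png');m=np.load('w22.npy',allow_pickle=True).item()
  for q in (proj('scene',P)-[290,150])*6+2.5:cv2.circle(s,tuple(int(v) for v in q),4,(0,0,255),1)
  cv2.imwrite('pics/s22o.png',s)
  w=cv2.resize(cv2.imread('pics/w22.png')[130:270,230:340],None,fx=4.2,fy=4.2,interpolation=cv2.INTER_CUBIC)
  for q in (proj('wrist',P,m)-[230,130])*4.2+1.6:cv2.circle(w,tuple(int(v) for v in q),4,(0,0,255),1)
  cv2.imwrite('pics/w22o.png',w)
E
```

```text
[[67.0, 272.0], [136.0, 325.0], [340.0, 244.0], [269.0, 195.0], [134.0, 360.0], [334.0, 318.0], [67.0, 306.0]]
```

View pics/s22o.png

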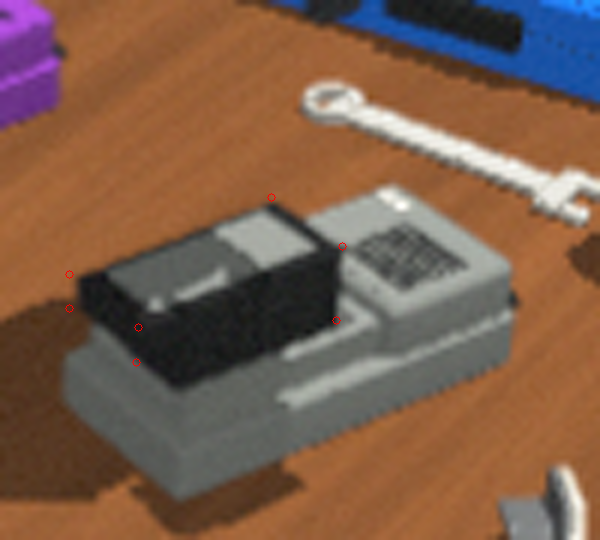

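View pics/w22o.png

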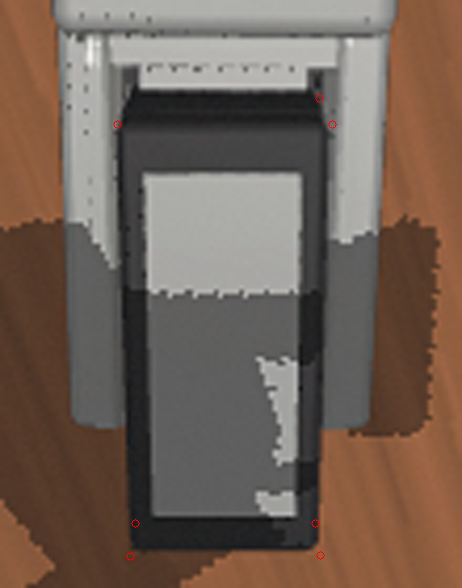

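```bash
python3 -c "
from h import *
st();print(r.hand_in())"
```

```text
t 25.70 p [0.5649 0.1836 0.1901] yaw 71.38 tilt -1.38 roll -0.09 F [-0.11 -0.18 -0.  ] M [-0.09  0.07  0.01] w 79.7mm q [ 0.28  0.13  1.79 -0.02  1.24  0.62]
the job is handed in; nothing more can be done
None
```

The flat pack is out of the lamp and in the grey charger, and I handed the job in at about 25.7 s of the 61 s allowed; no verdict was reported.

- **Latch:** I pressed the paddle with the closed fingers at about 7 N. The first press didn't go far enough and left the pack seated, so I pressed again about 2 mm deeper. The camera then showed the nose up and matching the tipped position.
- **Lift and placing:** I gripped the sides and lifted straight up. The tongue went under the keeper with the nose up 20°, and I rocked the pack down. A light touch against the pocket at about -1 mm (4 N sideways) was cleared by shifting about 1 mm.
- **Seating:** Before release it showed a vertical load of about 6 N, almost no side force or moment, and a tilt of about 0°.

**Last checks:** the wrist view has the pack lying flat in the pocket and its outline within about 2 px of where it should be. In the final scene picture the other things look unmoved, and nothing was touching the gripper.

**What disagreed:**
- The visible fingertips end about 35 mm behind the reported tool point, which I found from two cameras and the missing contact. All finger positions were corrected for it.
- During the second press the wrist showed about 8 N downward that I can't fully explain. It was gone once I backed off.
- In the scene view the pack's top corners sit 1–2 px from the prediction, close to the 2 mm calibration limit. The contact height read about 1 mm below the nominal floor.

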